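Set out new door-stop samples in the revolving counter display

TASK

Set out the new door-stop samples in the revolving display: lift the lid off the stock pan by its knob and lay it flat on the counter beside the pan, then stand every sample from the pan upright on the blue pad of an empty compartment, wholly on the pad and one to a compartment, loading through the opening in the clear cover and turning the display by the knob on its top, click by click, to bring round the compartments you need. When all are in, put the lid back on the pan, leave the display resting on a click, and leave the other things on the counter where they are.

Things in the scene. Friction and masses are not known exactly. Their poses are not given: they have to be found in the camera images.
- display: Fixed square case of the revolving display, 340 x 340 mm: a 24 mm wood plinth, clear walls and a clear flat cover, its top 93 mm above the counter. Origin: centre of its underside, under the turntable's axis; z up, x points away from its open side, which faces the robot's side
- window (a point): Middle of the display's opening, at the height of the turntable's floor (32 mm above the counter), 105 mm from the axis. The opening is a notch in cover and front wall, 130 mm wide (65 mm to either side of this point); along the display's x it runs from the open front, 65 mm before this point, to the cover's edge 63 mm beyond it. One compartment can be reached through it from above
- carousel (a joint): Angle of the white round turntable in the display, rad, counter-clockwise positive from above; turns without end. Spring clicks at every multiple of pi/3; let go elsewhere it swings by itself to the nearest click (right on a hump it may hang); about 0.15 N m takes it over the hump. May start up to a whole turn round. Pad k stands in the opening at the angle -k*pi/3 (plus whole turns)
- turn_knob (a point): Centre of the round black fluted knob on top of the display that turns the turntable one to one (upright axis, 42 mm across, 32 mm high, from 105 to 137 mm above the counter; this point is 121 mm above the counter, 28 mm above the clear cover)
- pad0 (a point): Centre of a round blue felt pad, 80 mm across, on the turntable's floor, 105 mm from its axis; pads follow counter-clockwise every 60 degrees. Dividers 12 mm high stand half-way between pads, a rim 10 mm high outside (149 mm from the axis) and a hub 14 mm high inside (45 mm radius). This pad carries a copper-coloured sample that is screwed down for good (38 mm across, 42 mm high). Axis z up
- pad1 (a point): Centre of a round blue felt pad, 80 mm across, on the turntable's floor, 105 mm from its axis; pads follow counter-clockwise every 60 degrees. Dividers 12 mm high stand half-way between pads, a rim 10 mm high outside (149 mm from the axis) and a hub 14 mm high inside (45 mm radius). This pad is an empty compartment's at the start. Axis z up
- pad2 (a point): Centre of a round blue felt pad, 80 mm across, on the turntable's floor, 105 mm from its axis; pads follow counter-clockwise every 60 degrees. Dividers 12 mm high stand half-way between pads, a rim 10 mm high outside (149 mm from the axis) and a hub 14 mm high inside (45 mm radius). This pad is an empty compartment's at the start. Axis z up
- pad3 (a point): Centre of a round blue felt pad, 80 mm across, on the turntable's floor, 105 mm from its axis; pads follow counter-clockwise every 60 degrees. Dividers 12 mm high stand half-way between pads, a rim 10 mm high outside (149 mm from the axis) and a hub 14 mm high inside (45 mm radius). This pad carries a copper-coloured sample that is screwed down for good (38 mm across, 42 mm high). Axis z up
- pad4 (a point): Centre of a round blue felt pad, 80 mm across, on the turntable's floor, 105 mm from its axis; pads follow counter-clockwise every 60 degrees. Dividers 12 mm high stand half-way between pads, a rim 10 mm high outside (149 mm from the axis) and a hub 14 mm high inside (45 mm radius). This pad is an empty compartment's at the start. Axis z up
- pad5 (a point): Centre of a round blue felt pad, 80 mm across, on the turntable's floor, 105 mm from its axis; pads follow counter-clockwise every 60 degrees. Dividers 12 mm high stand half-way between pads, a rim 10 mm high outside (149 mm from the axis) and a hub 14 mm high inside (45 mm radius). This pad is an empty compartment's at the start. Axis z up
- pan_floor (a point): Middle of the inner floor of the round metal stock pan (4 mm above the counter; loose, 2.2 kg). Inside, the pan is 97 mm in radius at the floor and 113 mm at the rim; outside 118 mm in radius at the rim, which is 60 mm above the counter. z up
- lid_knob (a point): Centre of the round black knob (30 mm across, 24 mm high, on a 12 mm stem) of the pan's loose metal lid, 0.35 kg: a flat disc 244 mm across, its top face 24 mm and its underside 32 mm below this point; a 5 mm plug under it, 208 mm across, drops loosely into the pan's mouth. This point is 32 mm above the counter when the lid lies on it, 87 mm when it is on the pan. z up out of the knob
- brass_mid (a point): Centre (half-way up) of a new door-stop sample, brass with a black rubber band: an upright cylinder 38 mm across and 42 mm high, about 0.16 kg; absent in some starts. Those present stand in the pan at the start, under the lid. z up out of its top
- steel_mid (a point): Centre (half-way up) of a new door-stop sample, bright steel with a black rubber band: an upright cylinder 38 mm across and 42 mm high, about 0.16 kg; absent in some starts. Those present stand in the pan at the start, under the lid. z up out of its top
- black_mid (a point): Centre (half-way up) of a new door-stop sample, black with a grey band: an upright cylinder 38 mm across and 42 mm high, about 0.16 kg; absent in some starts. Those present stand in the pan at the start, under the lid. z up out of its top
- white_mid (a point): Centre (half-way up) of a new door-stop sample, white with a grey band: an upright cylinder 38 mm across and 42 mm high, about 0.16 kg; absent in some starts. Those present stand in the pan at the start, under the lid. z up out of its top
- green_carton: Bystander, not part of the job: green carton 55 x 85 x 60 mm; origin at its underside
- yellow_carton: Bystander, not part of the job: yellow carton 55 x 70 x 50 mm; origin at its underside
- screwdriver: Bystander, not part of the job: red-handled screwdriver, 200 mm long, 28 mm thick, lying down; origin at its underside
Not all that is in view belongs to the job. What is shaped like the part that bears pan_floor but yellow is not meant.

How it is judged:
On the way, in this order (a step that is already met when the one before it is completed fails the run):
1. the lid is off the pan and lies flat on the counter beside it (horizontal distance between lid_knob and pan_floor above 0.2 m and height (world z) of lid_knob below 0.042 m and angle between lid_knob's own z axis and vertical below 0.06 rad and linear speed of lid below 0.03 m/s), for 0.2 s.
2. every sample present stands upright on the pad of an empty compartment, one to a compartment, while the lid is still off ((horizontal distance between brass_mid and pad1 below 0.023 m or horizontal distance between brass_mid and pad2 below 0.023 m or horizontal distance between brass_mid and pad4 below 0.023 m or horizontal distance between brass_mid and pad5 below 0.023 m) and z of each of brass_mid, steel_mid, black_mid, white_mid in the frame of pad0 below 0.026 m and angle between each of brass_mid, steel_mid, black_mid, white_mid's own z axis and vertical below 0.15 rad and (horizontal distance between steel_mid and pad1 below 0.023 m or horizontal distance between steel_mid and pad2 below 0.023 m or horizontal distance between steel_mid and pad4 below 0.023 m or horizontal distance between steel_mid and pad5 below 0.023 m) and (horizontal distance between black_mid and pad1 below 0.023 m or horizontal distance between black_mid and pad2 below 0.023 m or horizontal distance between black_mid and pad4 below 0.023 m or horizontal distance between black_mid and pad5 below 0.023 m) and (horizontal distance between white_mid and pad1 below 0.023 m or horizontal distance between white_mid and pad2 below 0.023 m or horizontal distance between white_mid and pad4 below 0.023 m or horizontal distance between white_mid and pad5 below 0.023 m) and horizontal distance between each of steel_mid, black_mid, white_mid and brass_mid above 0.055 m and horizontal distance between each of black_mid, white_mid and steel_mid above 0.055 m and horizontal distance between white_mid and black_mid above 0.055 m and linear speed of each of stop_brass, stop_steel, stop_black, stop_white below 0.03 m/s and horizontal distance between lid_knob and pan_floor above 0.1 m), for 0.2 s.
At the end, for the whole second after the job is handed in: Every sample present stands upright (0.15 rad) at rest on the pad of an empty compartment (within 23 mm of its centre), no two on one pad; the lid is level on the pan, plug in its mouth (centred within 16 mm); the display rests on a click (a pad within 10 mm of the opening's centre) ((horizontal distance between brass_mid and pad1 below 0.023 m or horizontal distance between brass_mid and pad2 below 0.023 m or horizontal distance between brass_mid and pad4 below 0.023 m or horizontal distance between brass_mid and pad5 below 0.023 m) and z of each of brass_mid, steel_mid, black_mid, white_mid in the frame of pad0 below 0.026 m and angle between each of brass_mid, steel_mid, black_mid, white_mid's own z axis and vertical below 0.15 rad and (horizontal distance between steel_mid and pad1 below 0.023 m or horizontal distance between steel_mid and pad2 below 0.023 m or horizontal distance between steel_mid and pad4 below 0.023 m or horizontal distance between steel_mid and pad5 below 0.023 m) and (horizontal distance between black_mid and pad1 below 0.023 m or horizontal distance between black_mid and pad2 below 0.023 m or horizontal distance between black_mid and pad4 below 0.023 m or horizontal distance between black_mid and pad5 below 0.023 m) and (horizontal distance between white_mid and pad1 below 0.023 m or horizontal distance between white_mid and pad2 below 0.023 m or horizontal distance between white_mid and pad4 below 0.023 m or horizontal distance between white_mid and pad5 below 0.023 m) and horizontal distance between each of steel_mid, black_mid, white_mid and brass_mid above 0.055 m and horizontal distance between each of black_mid, white_mid and steel_mid above 0.055 m and horizontal distance between white_mid and black_mid above 0.055 m and linear speed of each of stop_brass, stop_steel, stop_black, stop_white, lid below 0.03 m/s and horizontal distance between lid_knob and pan_floor below 0.016 m and z of lid_knob in the frame of pan_floor below 0.089 m and angle between lid_knob's own z axis and vertical below 0.06 rad and horizontal distance between any of pad0, pad1, pad2, pad3, pad4, pad5 and window below 0.01 m and velocity of joint carousel between -0.1 and 0.1 rad/s); the robot touches nothing.
It fails at once if a bystander on the counter is pushed away by more than 50 mm (distance of any of green_carton, yellow_carton, screwdriver from where it was at the start of the episode above 0.05 m).
Of stop_brass, stop_steel, stop_black, stop_white only 3 to 4 are there at a start; the rules pass over those that are not, and their reading is None.
At some moment in a run one of lid, stop_brass, stop_steel, stop_black, stop_white may be knocked a few centimetres aside while the robot is not near it.
It also fails if it takes over 210 s, if anything falls off the work surface, if the arm or the gripper's body presses on something with over 40 N, if the wrist force passes 120 N, or if a joint passes its speed limit or range.

ROBOT

A 7-joint arm with a two-finger parallel gripper is mounted at the origin on the work surface. World frame = base frame: x ahead of the robot, y to its left, z up, the work surface at z = 0. Lengths are in m, angles in rad, forces in N, time in s.
With the tool pointing down it reaches from about 0.425 to 0.875 m from the base axis. Payload 4.7 kg.
Tool frame: the origin (TCP) lies on the centre line of the jaws, within the pads' length; the fingertips stand 19 mm ahead of it and the grasp point (between the pads) is the TCP; x points along the fingers, z is the direction in which the jaws open and shut, and the axes are right-handed (so a half turn about x gives the same grasp; the last joint's range is limited). The gripper opens to 87 mm and grips with 3 to 60 N. Pads are 19 mm wide; open, the fingers measure 117 mm over their backs; the gripper's body (75 mm by 190 mm) begins 51 mm behind the grasp point.
Start: joints at [-1.151, 0.321, -0.07, 1.45, 0.023, 1.371, -0.057], TCP at [0.257, 0.597, 0.242] pointing down, gripper open.
Joint ranges: [-2.86, 2.86], [-0.3, 2.09], [-1.38, 1.24], [0.06, 2.45], [-1.56, 4.7], [0.09, 2.05], [-2.69, 2.69]. Speed limits (rad/s): [2.57, 2.57, 3.14, 3.14, 3.14, 3.14, 3.14].

INTERFACE

Orientations are given as a rotation vector (axis times angle).
In Python, from bench import get_state, get_image, camera_info, close_job gives the robot as it stands.
- The arm moves only by the tool jog_arm, never from a script. Its argument "targets" is a list of rows, each a list of 7 numbers: the turn, a rotation vector about the tool's x, y, z in degrees, then the shift along the tool's x, y, z in cm, then the finger opening in cm, from 0 to 8.7. In form: [[wx, wy, wz, tx, ty, tz, jaw], ...]. A call has 1 to 10 rows; each row shifts and turns the commanded pose from where the row before left it, along the tool's axes as they then stand; what a row does not reach is not made up. A row lasts 1/8 s, in which the tool goes at most 62.5 mm and 10.7 degrees, less where a joint would pass 70% of its speed; a pose out of reach is approached as far as the arm can. A call is refused whole if a number of a shift passes 6.25 or a number of a turn 10.7, either way. A call with a gripper value outside its range is refused whole. The fingers move at their own pace and stop on an object; "squeeze" is the grip in N (left out, the last holds). Time passes only in rows, so rows that do not move let the fingers close. It gives the time, the measured TCP pose, the force and the opening at its end, in the units of the state.
- get_state(): the state, without advancing time (a new reading comes with each control period).
- get_image(name): name is "side" or "top"; returns (picture, depth): 400x640x3 uint8, red, green, blue; 400x640 float32, m along the optical axis (not along the pixel's ray), 0 where there is no reading.
- camera_info(name): a dict with "intrinsics" (3x3 intrinsics, pixels), "k1" (the pictures are not rectified: a ray, as slopes to the right and down, at radius r is drawn at 1 + k1 r^2 times it, then the intrinsics apply), "world_from_camera" (4x4, takes a point from camera to world coordinates). Camera axes: x right, y up, looking along -z (the intrinsics and any distortion apply to the point x, -y, -z); pixel columns grow to the right and rows downward; lengths in m; the calibration is good to about 2 mm. A picture is of the moment at which its call begins. camera_info takes no time and is no camera call.
- close_job(): hands the job in, once; it reports no verdict.
The state is a dict: "time": time; "joint_positions": joint angles; "qd": joint speeds; "joint_torque": joint torques, N m; "position": TCP position; "tool_rot": TCP orientation; "ft_force": force on the tool from outside, world axes, zero at the start; "torque": the same for the moment, N m; "grip_width": opening from 0.0 (shut) to 1.0 (fully open).
Only numpy, scipy, OpenCV 4.12 (cv2) and the standard library are available. Lean on these libraries where they do the work, as an engineer would, in place of code of your own. Each camera call takes 0.05 s, during which the arm holds its last target.

## Working session

There is one attempt and no reset: what is moved stays moved. The work goes in short steps, Python scripts to look and compute and a tool call to move; the robot and the scene stay as the last step left them, time stands still between calls to the robot, and variables do not carry over. Pictures are saved under pics/ and viewed, and the job is handed in when it is done.

Besides the shell and the picture viewer there is one more tool, called after ">>>" by a JSON object that holds its "method" and its "body". jog_arm: Moves the arm, as the interface text tells. Its arguments: {"type":"object","properties":{"targets":{"type":"array"},"squeeze":{"type":"number"}},"required":["targets"]}

```bash
ls; mkdir -p pics; cat > h.py <<'E'
import numpy as np, cv2
from bench import get_state,get_image,camera_info
def cap(n,tag):
    im,d=get_image(n); cv2.imwrite(f'pics/{tag}.png',im[:,:,::-1]); np.savez(f'/tmp/{tag}.npz',im=im,d=d); return im,d
def ray(n,u,v):
    c=camera_info(n);K=np.array(c['intrinsics']);T=np.array(c['world_from_camera']);k=c['k1']
    dist=np.array([k,0,0,0,0],float)
    p=cv2.undistortPoints(np.array([[[u,v]]],float),K,dist)[0,0]
    d=T[:3,:3]@np.array([p[0],-p[1],-1.]); return T[:3,3],d
def onz(n,u,v,z):
    o,d=ray(n,u,v); return o+d*(z-o[2])/d[2]
def pt(n,u,v,dep):
    o,d=ray(n,u,v); return o+d*dep
def proj(n,p):
    c=camera_info(n);K=np.array(c['intrinsics']);T=np.array(c['world_from_camera'])
    q=T[:3,:3].T@(np.array(p)-T[:3,3]); q=np.array([q[0],-q[1],-q[2]])
    return cv2.projectPoints(q.reshape(1,1,3),np.zeros(3),np.zeros(3),K,np.array([c['k1'],0,0,0,0],float))[0][0,0]
E
python3 - <<'E'
from h import *
for n in('top','side'):
    cap(n,n+'0'); c=camera_info(n); print(n,c)
s=get_state(); print(s)
E
```

```text
pics
top {'intrinsics': array([[516.32681395,   0.        , 319.02884643],
       [  0.        , 516.32681395, 198.85091244],
       [  0.        ,   0.        ,   1.        ]]), 'k1': -0.13774689640617432, 'world_from_camera': array([[-0.02530187,  0.99789968, -0.05963251,  0.36185967],
       [-0.99967869, -0.02516574,  0.00303286, -0.00931231],
       [ 0.00152579,  0.05969008,  0.99821579,  1.52188509],
       [ 0.        ,  0.        ,  0.        ,  1.        ]])}
side {'intrinsics': array([[362.74589294,   0.        , 324.49658978],
       [  0.        , 362.74589294, 197.1790476 ],
       [  0.        ,   0.        ,   1.        ]]), 'k1': -0.08487018886235345, 'world_from_camera': array([[ 0.75402681,  0.42093551, -0.50423889, -0.07714074],
       [-0.65680562,  0.47492763, -0.58570481, -0.63358842],
       [-0.00706698,  0.77282407,  0.63458098,  0.75226888],
       [ 0.        ,  0.        ,  0.        ,  1.        ]])}
{'time': 0.1, 'joint_positions': array([-1.15089739,  0.32103889, -0.07014377,  1.45052113,  0.02260933,
        1.37064877, -0.05690736]), 'qd': array([ 0.00025348, -0.00030658,  0.00045106, -0.00258935, -0.00045635,
       -0.00087221, -0.00015053]), 'joint_torque': array([ 1.79901958e-02, -4.73307753e+01, -3.65066081e-01, -2.98863959e+01,
       -6.13570889e-02,  1.39724342e-01, -1.09071610e-03]), 'position': array([0.2566111 , 0.5972685 , 0.24155098]), 'tool_rot': array([-0.90526566,  1.37409682,  0.90537846]), 'ft_force': array([-0.51839708, -0.09137896,  0.13924197]), 'torque': array([ 0.01053307, -0.00794448,  0.00467832]), 'grip_width': 0.9969440560995237}
```

View pics/top0.png

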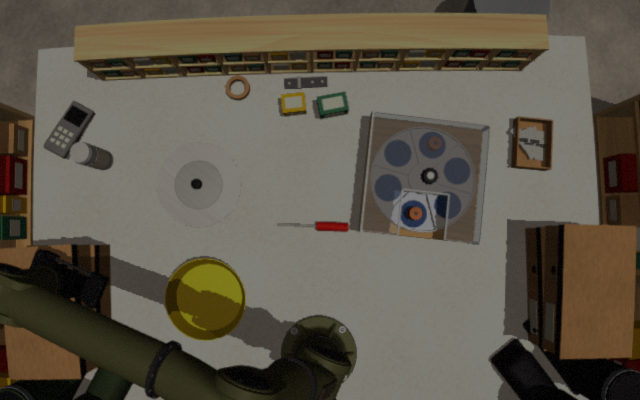

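View pics/side0.png

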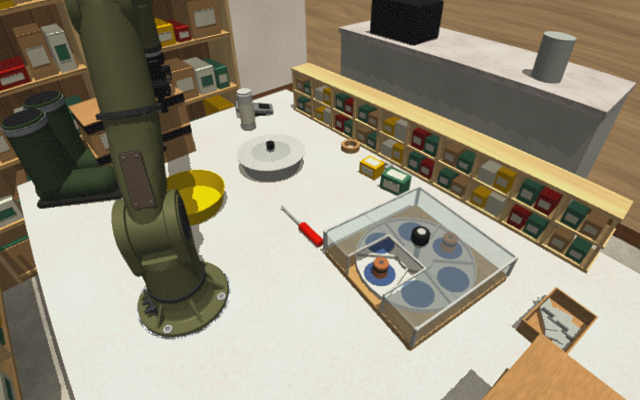

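The top view shows the lidded pan at about (197,184), the yellow decoy pan at (205,298), the display knob at (430,176), a copper sample in the opening at (415,213) with the other at (433,143), the screwdriver at (315,226), and the cartons at (293,103) and (332,104).

```bash
python3 - <<'E'
from h import *
im=np.load('/tmp/top0.npz')['im'];d=np.load('/tmp/top0.npz')['d'];S=np.load('/tmp/side0.npz')['im']
big=cv2.resize(im[80:260,340:520],None,fx=3.3,fy=3.3,interpolation=cv2.INTER_CUBIC);cv2.imwrite('pics/disp0.png',np.clip(big[:,:,::-1]*1.6,0,255).astype(np.uint8))
def cen(m,x0,y0,x1,y1):
    q=np.zeros_like(m);q[y0:y1,x0:x1]=m[y0:y1,x0:x1];n,l,st,c=cv2.connectedComponentsWithStats(q.astype(np.uint8));
    i=1+np.argmax(st[1:,4]);return c[i],st[i]
dark=im.max(2)<50
c,s=cen(dark,180,170,215,200);print('lidknob',c,s,onz('top',*c,0.097))
c,s=cen(dark,415,160,445,190);print('turnknob',c,s,onz('top',*c,0.135), onz('top',*c,0.121))
hsv=cv2.cvtColor(im,cv2.COLOR_RGB2HSV)
blue=(hsv[...,0]>100)&(hsv[...,0]<130)&(hsv[...,1]>70)
n,l,st,ce=cv2.connectedComponentsWithStats(blue.astype(np.uint8))
for i in range(1,n):
    if st[i,4]>150: print('blue',ce[i],st[i],onz('top',*ce[i],0.032))
# lid outline
for z,(u,v) in {'':(0,0)}.items(): pass
g=d[184,150:250];print(np.round(g[::5],3))
for nm,(u,v) in dict(yc=(293,103),gc=(332,104),drv_tip=(278,224),drv_end=(348,227),ypanL=(165,298),ypanT=(205,257),canTop=(80,152),canBot=(110,160),caseFL=(361,231),caseFR=(479,242),caseBL=(372,113),caseBR=(489,124),phone=(68,128)).items(): print(nm,pt('top',u,v,d[v,u]),d[v,u])
for nm,p in dict(case_bl=0).items():pass
E
```

```text
lidknob [196.11627907 183.62790698] [191 179  11  10  86] [0.49817876 0.32821896 0.097     ]
turnknob [428.30405405 175.69594595] [421 168  17  16 148] [ 0.50022542 -0.31190233  0.135     ] [ 0.50162216 -0.31495684  0.121     ]
blue [440.66326531 205.26530612] [435 196  12  22 196] [ 0.42322582 -0.36748508  0.032     ]
blue [412.19287834 213.78635015] [401 201  25  26 337] [ 0.40067731 -0.28282685  0.032     ]
[1.531 1.526 1.467 1.464 1.466 1.458 1.462 1.461 1.464 1.427 1.428 1.46
 1.459 1.462 1.461 1.461 1.466 1.462 1.461 1.521]
yc [0.72984311 0.05460948 0.05194655] 1.4890658
gc [ 0.72184459 -0.05803128  0.06064201] 1.4802505
drv_tip [0.38156011 0.10864276 0.00243875] 1.5175524
drv_end [ 0.36747985 -0.09565663  0.02594612] 1.4938669
ypanL [0.17707594 0.43245548 0.06119609] 1.4457239
ypanT [0.28938338 0.32603418 0.00679866] 1.5070442
canTop [0.58720359 0.63537796 0.16819208] 1.3627603
canBot [0.58319682 0.60743908 0.02597193] 1.5045725
caseFL [ 0.35523544 -0.12728838  0.09521631] 1.4240861
caseFR [ 0.31500492 -0.45750759  0.09603943] 1.4218669
caseBL [ 0.36185967 -0.00931231  1.52188509] 0.0
caseBR [ 0.64869532 -0.50347425  0.09319069] 1.4447488
phone [0.68306891 0.73642056 0.04046179] 1.495673
```

```bash
ls -la pics
```

```text
total 1180
drwxr-xr-x 2 agent agent   4096 Dec  6 08:15 .
drwxr-xr-x 3 agent agent   4096 Dec  6 08:14 ..
-rw-r--r-- 1 agent agent 397549 Dec  6 08:15 disp0.png
-rw-r--r-- 1 agent agent 429666 Dec  6 08:14 side0.png
-rw-r--r-- 1 agent agent 365847 Dec  6 08:14 top0.png
```

View pics/disp0.png

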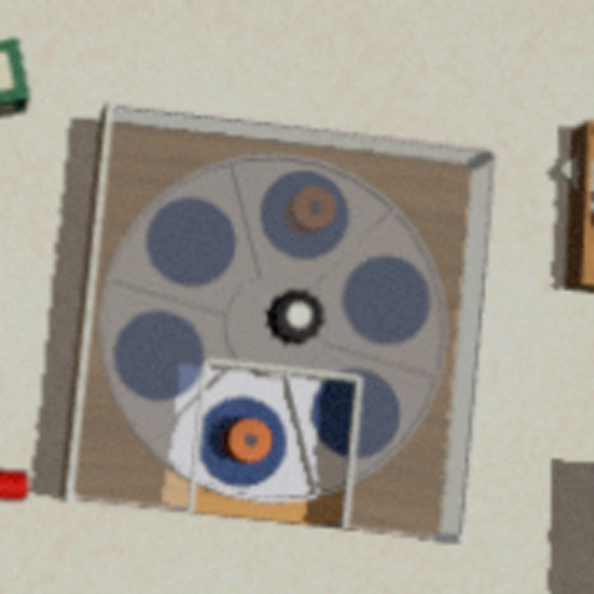

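```bash
cat >> h.py <<'E'
from scipy.spatial.transform import Rotation as Ro
def cur():
    s=get_state(); return s,np.array(s['position']),Ro.from_rotvec(s['tool_rot'])
def plan(x,y,z,yaw=None):
    """yaw: deg of jaw (tool z) direction in world, mod 180. prints shifts in tool axes (cm) with tool made vertical first"""
    s,p,R=cur(); M=R.as_matrix(); zy=np.degrees(np.arctan2(M[1,2],M[0,2]))
    if yaw is None: t=zy
    else: t=yaw+180*np.round((zy-yaw)/180)
    c,sn=np.cos(np.radians(t)),np.sin(np.radians(t))
    X=np.array([0,0,-1.]);Z=np.array([c,sn,0]);Y=np.cross(Z,X);T=np.stack([X,Y,Z],1)
    d=np.array([x,y,z])-p
    print('t=%.2f'%s['time'],'pos',np.round(p,4),'jawyaw %.1f tilt %.2f'%(zy,np.degrees(np.arccos(-M[2,0]))),'grip',round(s['grip_width']*8.7,2),'q7 %.2f'%s['joint_positions'][6])
    print('turn(tool,deg)',np.round(np.degrees((R.inv()*Ro.from_matrix(T)).as_rotvec()),2))
    print('shift cm before turn',np.round(M.T@d*100,2),' after turn',np.round(T.T@d*100,2))
E
python3 - <<'E'
from h import *
plan(0.498,0.328,0.16)
print(cur()[2].as_matrix().round(3))
im=np.load('/tmp/top0.npz')['im'];d=np.load('/tmp/top0.npz')['d']
# lid/pan by depth: points at z~.063
v,u=np.mgrid[130:240,140:260]
P=np.array([pt('top',a,b,d[b,a]) for a,b in zip(u.ravel(),v.ravel())])
m=(P[:,2]>.05)&(P[:,2]<.075)&(np.hypot(P[:,0]-.5,P[:,1]-.33)<.17)
mk=m.reshape(u.shape).astype(np.uint8)
cs,_=cv2.findContours(mk,cv2.RETR_EXTERNAL,cv2.CHAIN_APPROX_NONE);c=max(cs,key=cv2.contourArea)
e=cv2.fitEllipse(c);print(e,onz('top',e[0][0]+140,e[0][1]+130,.063))
kn=(P[:,2]>.085)&(P[:,2]<.12)&(np.hypot(P[:,0]-.5,P[:,1]-.33)<.05);print('knob by depth',P[kn].mean(0),kn.sum())
v,u=np.mgrid[155:195,410:450]
P=np.array([pt('top',a,b,d[b,a]) for a,b in zip(u.ravel(),v.ravel())])
kn=(P[:,2]>.12)&(P[:,2]<.16);print('turnknob',P[kn].mean(0),np.ptp(P[kn],0),kn.sum())
# side view
S=np.load('/tmp/side0.npz')['im'];dk=(S.max(2)<50).astype(np.uint8)
n,l,st,ce=cv2.connectedComponentsWithStats(dk)
for i in range(1,n):
    if 30<st[i,4]<900 and 250<ce[i][0]<480 and 120<ce[i][1]<260: print(ce[i],st[i])
print(proj('side',(.498,.328,.087)),proj('side',(.5,-.312,.121)))
E
```

```text
t=0.10 pos [0.2566 0.5973 0.2416] jawyaw 66.8 tilt 0.01 grip 8.67 q7 -0.06
turn(tool,deg) [-0.    0.01  0.  ]
shift cm before turn [  8.15 -32.81 -15.21]  after turn [  8.16 -32.81 -15.21]
[[ 0.    -0.919  0.395]
 [ 0.     0.395  0.919]
 [-1.    -0.     0.   ]]Traceback (most recent call last):
  File "<stdin>", line 7, in <module>
  File "h.py", line 13, in pt
    o,d=ray(n,u,v); return o+d*dep
        ~~~^^^^^^^
  File "h.py", line 6, in ray
    c=camera_info(n);K=np.array(c['intrinsics']);T=np.array(c['world_from_camera']);k=c['k1']
ValueError: time passes only in moves, steps and waits
```

```bash
python3 - <<'E'
s=open('h.py').read()
s=s.replace("from bench import get_state,get_image,camera_info\n","from bench import get_state,get_image,camera_info as _ci\nfrom functools import lru_cache\n@lru_cache\ndef camera_info(n): return _ci(n)\n")
open('h.py','w').write(s)
E
python3 - <<'E'
from h import *
im=np.load('/tmp/top0.npz')['im'];d=np.load('/tmp/top0.npz')['d']
v,u=np.mgrid[130:240,140:260]
P=np.array([pt('top',a,b,d[b,a]) for a,b in zip(u.ravel(),v.ravel())])
m=(P[:,2]>.05)&(P[:,2]<.075)&(np.hypot(P[:,0]-.5,P[:,1]-.33)<.17)
mk=m.reshape(u.shape).astype(np.uint8)
cs,_=cv2.findContours(mk,cv2.RETR_EXTERNAL,cv2.CHAIN_APPROX_NONE);c=max(cs,key=cv2.contourArea)
e=cv2.fitEllipse(c);print(e,onz('top',e[0][0]+140,e[0][1]+130,.063))
kn=(P[:,2]>.085)&(P[:,2]<.12)&(np.hypot(P[:,0]-.5,P[:,1]-.33)<.05);print('knob by depth',P[kn].mean(0),kn.sum())
v,u=np.mgrid[155:195,410:450]
P=np.array([pt('top',a,b,d[b,a]) for a,b in zip(u.ravel(),v.ravel())])
kn=(P[:,2]>.12)&(P[:,2]<.16);print('turnknob',P[kn].mean(0),np.ptp(P[kn],0),kn.sum())
S=np.load('/tmp/side0.npz')['im'];dk=(S.max(2)<50).astype(np.uint8)
n,l,st,ce=cv2.connectedComponentsWithStats(dk)
for i in range(1,n):
    if 30<st[i,4]<900 and 250<ce[i][0]<480 and 120<ce[i][1]<260: print(ce[i],st[i])
print(proj('side',(.498,.328,.087)),proj('side',(.5,-.312,.121)))
E
```

```text
((58.580909729003906, 54.55968475341797), (82.39553833007812, 83.78759765625), 31.086063385009766) [0.49856569 0.32914919 0.063     ]
knob by depth [0.49863806 0.32890251 0.09802762] 80
turnknob [ 0.5006765  -0.31523165  0.13664866] [0.04182601 0.04575158 0.02490682] 197
[429.66666667 147.38888889] [423 138  15  18  72]
[270.         145.14583333] [267 142   7   8  48]
[464.8 165.7] [457 157  15  16  60]
[445.90909091 182.61363636] [438 176  14  12  44]
[419.57004831 237.78743961] [411 227  19  19 207]
[269.7501193  144.85742278] [418.03142411 234.92943793]
```

>>> {"method": "jog_arm", "body": {"targets": [[0,0,0,1,-4.1,-1.9,6],[0,0,0,1,-4.1,-1.9,6],[0,0,0,1,-4.1,-1.9,6],[0,0,0,1,-4.1,-1.9,6],[0,0,0,1,-4.1,-1.9,6],[0,0,0,1,-4.1,-1.9,6],[0,0,0,1,-4.1,-1.9,6],[0,0,0,1,-4.1,-1.9,6]], "squeeze": 30}}

```text
time: 1.1
position: [0.4983, 0.3266, 0.1605]
tool_rot: [-0.906, 1.376, 0.906]
ft_force: [1.5, -0.4, -3.3]
grip_width: 0.688
```

```bash
python3 -c "
from h import *
plan(.4985,.3288,.088)"
```

```text
t=1.10 pos [0.4983 0.3266 0.1605] jawyaw 66.8 tilt 0.08 grip 5.99 q7 0.57
turn(tool,deg) [-0.   -0.06 -0.04]
shift cm before turn [7.25 0.07 0.22]  after turn [7.25 0.07 0.21]
```

>>> {"method": "jog_arm", "body": {"targets": [[0,0,0,3.0,0.1,0.2,6],[0,0,0,2.5,0,0,6],[0,0,0,1.7,0,0,6],[0,0,0,0,0,0,3],[0,0,0,0,0,0,2],[0,0,0,0,0,0,1.5],[0,0,0,0,0,0,1.5],[0,0,0,0,0,0,1.5]]}}

```text
time: 2.1
position: [0.4984, 0.3308, 0.0905]
tool_rot: [-0.905, 1.372, 0.905]
ft_force: [-0.4, -0.0, -0.1]
grip_width: 0.334
```

```bash
python3 -c "
from h import *
plan(.535,.062,.16)"
```

```text
t=2.10 pos [0.4984 0.3308 0.0905] jawyaw 66.8 tilt 0.11 grip 2.9 q7 0.57
turn(tool,deg) [-0.    0.1   0.05]
shift cm before turn [ -6.97 -13.98 -23.24]  after turn [ -6.95 -13.97 -23.25]
```

>>> {"method": "jog_arm", "body": {"targets": [[0,0,0,-1,0,0,1.5],[0,0,0,-2,0,0,1.5],[0,0,0,-2.5,0,0,1.5],[0,0,0,-1.5,-0.7,-1.2,1.5],[0,0,0,0,-1.6,-2.6,1.5],[0,0,0,0,-2.3,-3.9,1.5],[0,0,0,0,-2.5,-4.2,1.5],[0,0,0,0,-2.5,-4.2,1.5],[0,0,0,0,-2,-3.3,1.5],[0,0,0,0,-1.3,-2.2,1.5]], "squeeze": 40}}

```text
time: 3.35
position: [0.5306, 0.0769, 0.1594]
tool_rot: [-0.903, 1.377, 0.902]
ft_force: [0.0, 0.4, -5.8]
grip_width: 0.331
```

```bash
python3 -c "
from h import *
plan(.535,.062,.037)"
```

```text
t=3.35 pos [0.5306 0.0769 0.1594] jawyaw 66.5 tilt 0.08 grip 2.88 q7 1.00
turn(tool,deg) [-0.   -0.08 -0.03]
shift cm before turn [12.24 -1.01 -1.18]  after turn [12.24 -1.   -1.19]
```

>>> {"method": "jog_arm", "body": {"targets": [[0,0,0,1.5,-0.9,-1.1,1.5],[0,0,0,2.5,0,0,1.5],[0,0,0,3,0,0,1.5],[0,0,0,2.5,0,0,1.5],[0,0,0,1.5,0,0,1.5],[0,0,0,0.8,0,0,1.5],[0,0,0,0.3,0,0,1.5]]}}

```text
time: 4.22
position: [0.5352, 0.0674, 0.0384]
tool_rot: [-0.905, 1.374, 0.905]
ft_force: [0.4, 1.1, -5.9]
grip_width: 0.331
```

```bash
python3 -c "
from h import *
plan(.535,.062,.0355)"
```

```text
t=4.22 pos [0.5352 0.0674 0.0384] jawyaw 66.8 tilt 0.01 grip 2.88 q7 1.07
turn(tool,deg) [-0.    0.01  0.  ]
shift cm before turn [ 0.29 -0.2  -0.5 ]  after turn [ 0.29 -0.2  -0.5 ]
```

>>> {"method": "jog_arm", "body": {"targets": [[0,0,0,0.2,0,0,1.5],[0,0,0,0.1,0,0,1.5],[0,0,0,0,0,0,6],[0,0,0,0,0,0,6],[0,0,0,0,0,0,6],[0,0,0,-2,0,0,6],[0,0,0,-5,0,0,6],[0,0,0,-6,0,0,6]]}}

```text
time: 5.22
position: [0.5342, 0.0671, 0.1662]
tool_rot: [-0.905, 1.376, 0.906]
ft_force: [1.8, 1.2, -2.6]
grip_width: 0.688
```

```bash
python3 -c "
from h import *
cap('top','top1');cap('side','side1')
im=np.load('/tmp/top1.npz')['im']
cv2.imwrite('pics/pan1.png',np.clip(cv2.resize(im[120:250,130:330],None,fx=4,fy=4,interpolation=cv2.INTER_CUBIC)[:,:,::-1]*1.5,0,255).astype(np.uint8))
plan(.5,-.3145,.2)"
```

```text
t=5.33 pos [0.5396 0.0678 0.173 ] jawyaw 66.7 tilt 0.77 grip 5.97 q7 1.03
turn(tool,deg) [-0.    0.47  0.6 ]
shift cm before turn [ -2.88 -11.49 -36.66]  after turn [ -2.7  -11.46 -36.69]
```

View pics/pan1.png

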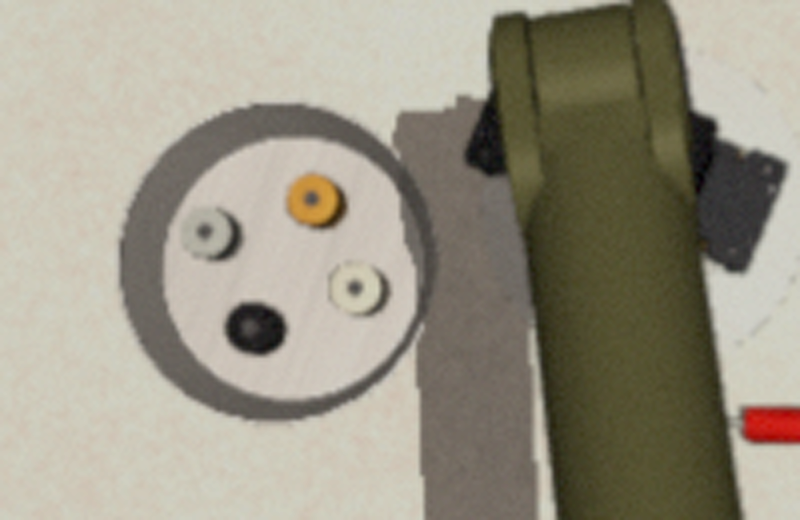

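View pics/side1.png

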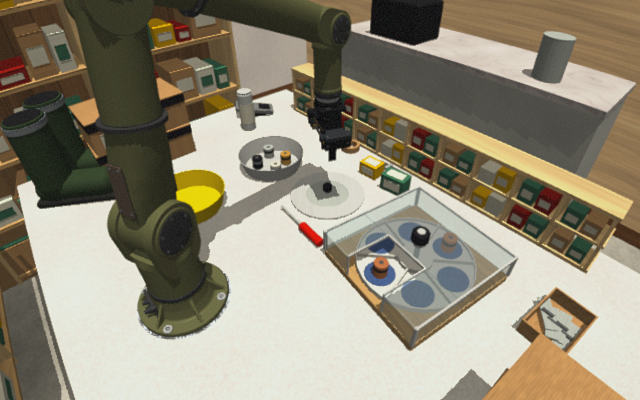

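All four samples are standing in the pan: in the crop, steel is at (205,232), brass at (313,197), white at (354,287) and black at (255,325). The side view shows the lid flat on the counter at about (327,192). Next I turn the display.

```bash
python3 -c "
from h import *
for n,(a,b) in dict(steel=(205,232),brass=(314,198),white=(355,287),black=(254,325)).items(): print(n,onz('top',130+(a-1.5)/4,120+(b-1.5)/4,.046).round(4))
plan(.5005,-.314,.2,-7-30)
plan(.5005,-.314,.2,-7+60)
print(get_state()['joint_positions'])
"
```

```text
steel [0.5218 0.3851 0.046 ]
brass [0.5442 0.3047 0.046 ]
white [0.4789 0.2755 0.046 ]
black [0.4533 0.3496 0.046 ]
t=5.33 pos [0.5396 0.0678 0.173 ] jawyaw 66.7 tilt 0.77 grip 5.97 q7 1.03
turn(tool,deg) [-76.27   0.     0.83]
shift cm before turn [ -2.88 -11.52 -36.6 ]  after turn [ -2.7   32.85 -19.85]
t=5.33 pos [0.5396 0.0678 0.173 ] jawyaw 66.7 tilt 0.77 grip 5.97 q7 1.03
turn(tool,deg) [13.73  0.54  0.54]
shift cm before turn [ -2.88 -11.52 -36.6 ]  after turn [ -2.7  -19.85 -32.85]
[-0.45387559  0.13079489  0.3043229   1.82785109 -0.04391444  1.17589907
  1.02907498]
```

>>> {"method": "jog_arm", "body": {"targets": [[0,0,0,-0.5,-0.8,-2.6,6],[0,0,0,-0.8,-1.4,-4.5,6],[0,0,0,-0.8,-1.6,-5.0,6],[0,0,0,-0.6,-1.6,-5.2,6],[0,0,0,0,-1.6,-5.2,6],[0,0,0,0,-1.6,-5.2,6],[0,0,0,0,-1.6,-5,6],[5,0,0,0,-1,-3,6],[9,0,0,0,0,0,6]]}}

```text
time: 6.45
position: [0.4952, -0.3087, 0.1919]
tool_rot: [-0.711, 1.453, 0.71]
ft_force: [-0.0, 0.9, -3.7]
grip_width: 0.687
```

```bash
python3 -c "
from h import *
plan(.5005,-.314,.121,53)
cap('top','top2')
im=np.load('/tmp/top2.npz')['im']
cv2.imwrite('pics/t2.png',np.clip(cv2.resize(im[80:260,160:420],None,fx=3,fy=3,interpolation=cv2.INTER_CUBIC)[:,:,::-1]*1.5,0,255).astype(np.uint8))
P=im
dk=(im.max(2)<60).astype(np.uint8);dk[:,:260]=0;dk[:,300:]=0;dk[:150]=0;dk[195:]=0
n,l,st,ce=cv2.connectedComponentsWithStats(dk)
for i in range(1,n):
  if st[i,4]>20: print(ce[i],st[i],onz('top',*ce[i],.044))
"
```

```text
t=6.45 pos [ 0.4952 -0.3087  0.1919] jawyaw 52.1 tilt 0.12 grip 5.97 q7 1.54
turn(tool,deg) [-0.86 -0.12  0.  ]
shift cm before turn [ 7.09 -0.74 -0.08]  after turn [ 7.09 -0.74 -0.1 ]
[290.11111111 170.48148148] [285 166  11  10  81] [0.53404369 0.06735727 0.044     ]
```

View pics/t2.png

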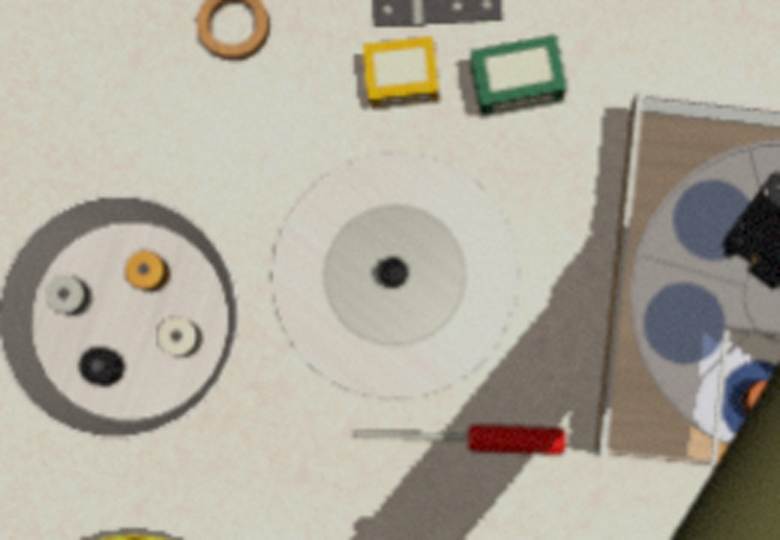

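The lid lies flat at (0.534, 0.067), clear of the screwdriver and cartons. Next I grip the display knob.

>>> {"method": "jog_arm", "body": {"targets": [[0,0,0,2,-0.5,-0.1,6],[0,0,0,3,-0.2,0,6],[0,0,0,1.9,0,0,6],[0,0,0,0.1,0,0,6],[0,0,0,0,0,0,4],[0,0,0,0,0,0,3.5],[0,0,0,0,0,0,3.5],[0,0,0,0,0,0,3.5]], "squeeze": 40}}

```text
time: 7.5
position: [0.4997, -0.3142, 0.1234]
tool_rot: [-0.72, 1.453, 0.713]
ft_force: [-3.5, -6.4, -3.7]
grip_width: 0.471
```

>>> {"method": "jog_arm", "body": {"targets": [[5,0,0,0,0,0,3.5],[8,0,0,0,0,0,3.5],[10,0,0,0,0,0,3.5],[10,0,0,0,0,0,3.5],[10,0,0,0,0,0,3.5],[9,0,0,0,0,0,3.5],[6,0,0,0,0,0,3.5],[2,0,0,0,0,0,3.5],[0,0,0,0,0,0,3.5]]}}

```text
time: 8.62
position: [0.5013, -0.3135, 0.1234]
tool_rot: [0.095, 1.568, -0.104]
ft_force: [0.7, -6.9, -5.5]
grip_width: 0.472
```

```bash
python3 -c "
from h import *
plan(.5005,-.314,.121,53)
"
```

```text
t=8.62 pos [ 0.5013 -0.3135  0.1234] jawyaw -7.3 tilt 0.34 grip 4.11 q7 0.61
turn(tool,deg) [-60.29  -0.11   0.34]
shift cm before turn [ 0.24 -0.06 -0.07]  after turn [ 0.24  0.03 -0.09]
```

>>> {"method": "jog_arm", "body": {"targets": [[0,0,0,0,0,0,6],[0,0,0,0,0,0,6],[0,0,0,-1,0,0,6],[0,0,0,-3,0,0,6],[0,0,0,-2.5,2,0,6],[0,0,0,0,4,0,6],[0,0,0,0,5.5,0,6],[0,0,0,0,5.7,0,6],[0,0,0,0,5.7,0,6],[0,0,0,0,5.7,0,6]]}}

```text
time: 9.88
position: [0.5385, -0.0241, 0.1888]
tool_rot: [0.1, 1.567, -0.098]
ft_force: [0.5, 0.5, -2.7]
grip_width: 0.691
```

```bash
python3 -c "
from h import *
plan(.5218,.3851,.15,-22)
cap('top','top3')
im=np.load('/tmp/top3.npz')['im']
cv2.imwrite('pics/t3.png',np.clip(cv2.resize(im[80:260,340:520],None,fx=3.3,fy=3.3,interpolation=cv2.INTER_CUBIC)[:,:,::-1]*1.5,0,255).astype(np.uint8))
hsv=cv2.cvtColor(im,cv2.COLOR_RGB2HSV)
blue=((hsv[...,0]>100)&(hsv[...,0]<130)&(hsv[...,1]>40)).astype(np.uint8);blue[:,:340]=0;blue[:90]=0
n,l,st,ce=cv2.connectedComponentsWithStats(blue)
for i in range(1,n):
  if st[i,4]>100: print(ce[i],st[i],onz('top',*ce[i],.032).round(4))
"
```

```text
t=9.88 pos [ 0.5385 -0.0241  0.1888] jawyaw -7.2 tilt 0.13 grip 6.01 q7 -0.05
turn(tool,deg) [14.76  0.1  -0.09]
shift cm before turn [ 3.93 40.38 -6.82]  after turn [  3.88  37.32 -16.88]
[431.54274354 144.47316103] [419 132  26  26 503] [ 0.6023 -0.3479  0.032 ]
[397.37278107 153.06114398] [385 141  26  25 507] [ 0.579  -0.2459  0.032 ]
[455.00735294 170.91176471] [445 158  25  26 272] [ 0.5228 -0.4144  0.032 ]
[387.28164557 188.09810127] [375 175  26  26 316] [ 0.4771 -0.2126  0.032 ]
[453.92270531 205.34782609] [449 192  12  26 207] [ 0.422  -0.4068  0.032 ]
[440.71563981 204.95734597] [435 195  12  23 211] [ 0.4241 -0.3677  0.032 ]
[413.2159292  213.61415929] [401 201  26  27 565] [ 0.4011 -0.2858  0.032 ]
```

View pics/t3.png

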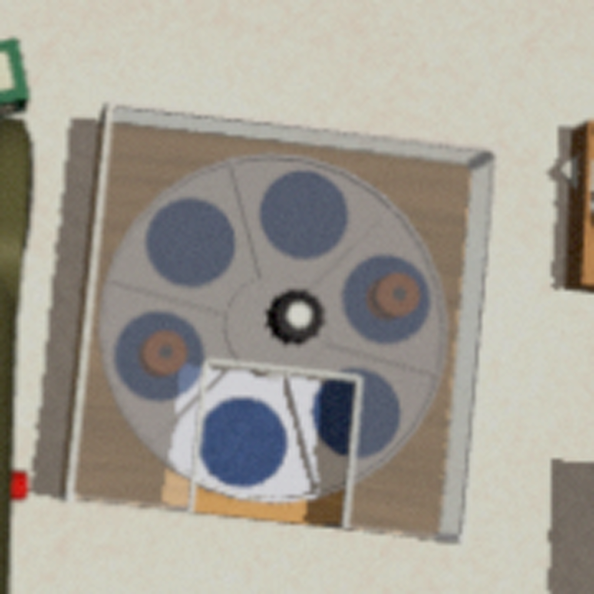

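```bash
python3 -c "
from h import *
print('copper top cam',onz('top',340+250/3.3,80+439/3.3,.074))
S=np.load('/tmp/side1.npz')['im']
cv2.imwrite('pics/s1.png',np.clip(cv2.resize(S[180:340,310:530],None,fx=3.6,fy=3.6,interpolation=cv2.INTER_CUBIC)[:,:,::-1]*1.2,0,255).astype(np.uint8))
for p in [(.401,-.286,.074),(.398,-.3015,.074),(.401,-.286,.032),(.398,-.3015,.032),(.5015,-.315,.137)]: print((proj('side',p)-[310,180])*3.6)
S=cap('side','side3')[0]
cv2.imwrite('pics/s3.png',np.clip(cv2.resize(S[180:340,310:530],None,fx=3.6,fy=3.6,interpolation=cv2.INTER_CUBIC)[:,:,::-1]*1.2,0,255).astype(np.uint8))
"
```

```text
copper top cam [ 0.40144273 -0.28533406  0.074     ]
[255.67823307 296.23971686]
[269.9233031  311.90191418]
[249.91140653 335.84011867]
[263.64156802 351.44719951]
[397.66269567 182.20081206]
```

View pics/s1.png

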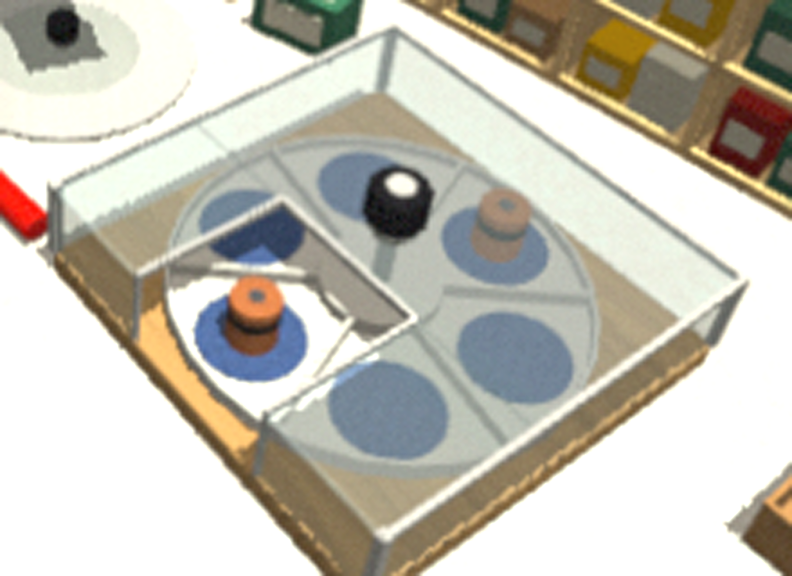

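View pics/s3.png

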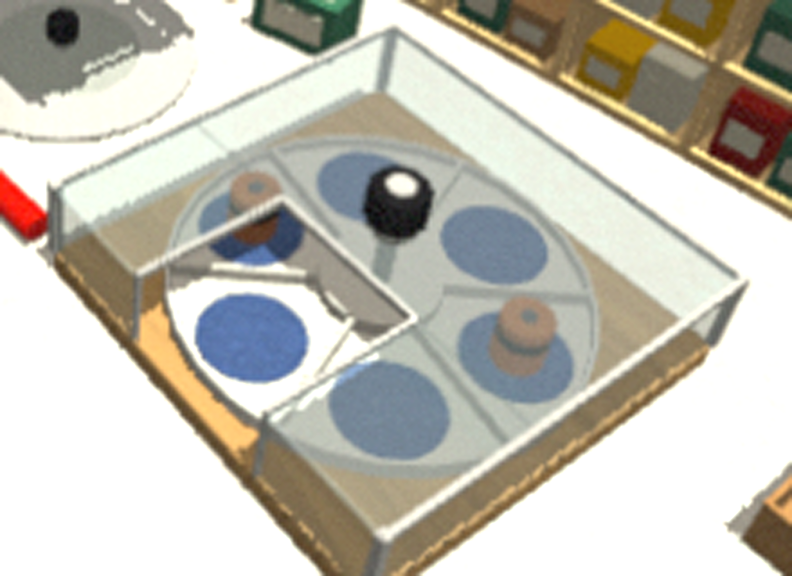

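```bash
python3 -c "
from h import *
for a,b in [(190,512),(205,362),(360,378),(346,526)]: print('top',onz('top',340+a/3.3,80+b/3.3,.093).round(4))
for a,b in [(135,272),(283,203),(413,318),(262,412),(55,187),(395,32),(742,283),(385,540)]: print('side',onz('side',310+a/3.6,180+b/3.6,.093).round(4))
"
```

```text
top [ 0.341  -0.2288  0.093 ]
top [ 0.4669 -0.2457  0.093 ]
top [ 0.4501 -0.378   0.093 ]
top [ 0.3253 -0.3612  0.093 ]
side [ 0.3431 -0.2281  0.093 ]
side [ 0.4655 -0.251   0.093 ]
side [ 0.4499 -0.3762  0.093 ]
side [ 0.3229 -0.3598  0.093 ]
side [ 0.3559 -0.1324  0.093 ]
side [ 0.6827 -0.1827  0.093 ]
side [ 0.6397 -0.5089  0.093 ]
side [ 0.3101 -0.4636  0.093 ]
```

Both views agree: the front pad is at (0.401,-0.286), while the opening's centre is at (0.396,-0.303). The turntable therefore sits about 10° off the centre of its click. I'll go back and turn it 10° counter-clockwise to see whether it stays.

>>> {"method": "jog_arm", "body": {"targets": [[0,0,0,0,-4,0,6],[0,0,0,0,-5.5,0,6],[0,0,0,0,-5.7,0,6],[0,0,0,0,-5.7,0,6],[0,0,0,0,-5,0,6],[0,0,0,0,-3,0,6],[0,0,0,0,-0.4,0,6],[0,0,0,2,0,0,6]]}}

```text
time: 10.98
position: [0.5025, -0.3168, 0.1684]
tool_rot: [0.099, 1.565, -0.099]
ft_force: [0.8, 0.3, -3.0]
grip_width: 0.691
```

```bash
python3 -c "
from h import *
plan(.5015,-.315,.122)
"
```

```text
t=10.97 pos [ 0.5025 -0.3168  0.1684] jawyaw -7.2 tilt 0.21 grip 6.01 q7 0.60
turn(tool,deg) [ 0.    0.21 -0.  ]
shift cm before turn [ 4.64  0.17 -0.14]  after turn [ 4.64  0.17 -0.12]
```

>>> {"method": "jog_arm", "body": {"targets": [[0,0,0,2.5,0.2,-0.1,6],[0,0,0,2,0,0,6],[0,0,0,0,0,0,4],[0,0,0,0,0,0,3.5],[0,0,0,0,0,0,3.5],[0,0,0,0,0,0,3.5],[-5,0,0,0,0,0,3.5],[-5,0,0,0,0,0,3.5],[0,0,0,0,0,0,3.5]]}}

```text
time: 12.1
position: [0.501, -0.3151, 0.1234]
tool_rot: [-0.037, 1.569, 0.037]
ft_force: [-0.5, 0.7, 0.1]
grip_width: 0.472
```

```bash
python3 -c "
from h import *
s=get_state();print(s['torque'],s['ft_force']);plan(.5015,-.315,.122)
"
```

```text
[-0.08792035 -0.00726532  0.0908518 ] [-0.47968574  0.70731084  0.1327299 ]
t=12.10 pos [ 0.501  -0.3151  0.1234] jawyaw 2.7 tilt 0.11 grip 4.11 q7 0.78
turn(tool,deg) [-0.    0.11  0.02]
shift cm before turn [0.14 0.01 0.05]  after turn [0.14 0.01 0.05]
```

>>> {"method": "jog_arm", "body": {"targets": [[0,0,0,0,0,0,6],[0,0,0,0,0,0,6],[0,0,0,-2,0,0,6],[0,0,0,-3,0,0,6],[0,0,0,-2.5,2,0,6],[0,0,0,0,4,0,6],[0,0,0,0,5.5,0,6],[0,0,0,0,5.7,0,6],[0,0,0,0,5.7,0,6],[0,0,0,0,5.7,0,6]]}}

```text
time: 13.35
position: [0.4868, -0.0277, 0.1991]
tool_rot: [-0.036, 1.568, 0.037]
ft_force: [1.3, 0.2, -2.5]
grip_width: 0.69
```

```bash
cat >> h.py <<'E'
def pads(tag):
    im,d=cap('top',tag)
    cv2.imwrite(f'pics/{tag}d.png',np.clip(cv2.resize(im[80:260,340:520],None,fx=3.3,fy=3.3,interpolation=cv2.INTER_CUBIC)[:,:,::-1]*1.5,0,255).astype(np.uint8))
    hsv=cv2.cvtColor(im,cv2.COLOR_RGB2HSV)
    blue=((hsv[...,0]>100)&(hsv[...,0]<130)&(hsv[...,1]>40)).astype(np.uint8);blue[:,:340]=0;blue[:90]=0
    n,l,st,ce=cv2.connectedComponentsWithStats(blue)
    for i in range(1,n):
      if st[i,4]>100:
        p=onz('top',*ce[i],.032);a=np.degrees(np.arctan2(p[1]+.316,p[0]-.5017))
        print(ce[i].round(1),st[i],p.round(4),'ang rel window %.1f'%((a-172.7)%60),round(a-172.7,1))
E
python3 -c "
from h import *
pads('top4'); plan(.5218,.3851,.15,-22)"
```

```text
[425.4 143.2] [413 131  26  25 500] [ 0.6064 -0.3297  0.032 ] ang rel window 59.8 -180.2
[393.4 157.8] [381 145  26  26 510] [ 0.5653 -0.2337  0.032 ] ang rel window 59.6 -120.4
[452.8 165. ] [442 152  25  25 269] [ 0.5403 -0.4085  0.032 ] ang rel window 59.9 -240.1
[388.4 194. ] [378 181  24  26 299] [ 0.4599 -0.2153  0.032 ] ang rel window 59.8 -60.2
[455.2 199.5] [443 188  22  26 325] [ 0.439  -0.4114  0.032 ] ang rel window 4.0 -296.0
[419.  214.7] [406 202  27  27 571] [ 0.3975 -0.3027  0.032 ] ang rel window 0.0 0.0
t=13.40 pos [ 0.4863 -0.0184  0.1988] jawyaw 3.3 tilt 0.32 grip 6.0 q7 0.04
turn(tool,deg) [ 2.527e+01 -1.000e-02 -3.300e-01]
shift cm before turn [ 5.11 40.05  5.84]  after turn [  4.88  38.74 -11.82]
```

Pads now sit at 0.0° relative to the opening. Next I fetch the steel sample.

>>> {"method": "jog_arm", "body": {"targets": [[9,0,0,0,0,0,5.5],[9,0,0,0,0,0,5.5],[7,0,0,0,2,-0.6,5.5],[0,0,0,0,4.5,-1.4,5.5],[0,0,0,0,5.5,-1.7,5.5],[0,0,0,0,5.6,-1.7,5.5],[0,0,0,0,5.6,-1.7,5.5],[0,0,0,1,5.6,-1.7,5.5],[0,0,0,2,5.4,-1.6,5.5],[0,0,0,1.9,4,-1.2,5.5]]}}

```text
time: 14.65
position: [0.5216, 0.3713, 0.1492]
tool_rot: [0.304, 1.548, -0.302]
ft_force: [0.5, 0.2, -2.6]
grip_width: 0.629
```

```bash
python3 -c "
from h import *
plan(.5218,.3851,.032,-22)"
```

```text
t=14.65 pos [0.5216 0.3713 0.1492] jawyaw -22.2 tilt 0.10 grip 5.47 q7 -0.96
turn(tool,deg) [-0.16  0.05 -0.09]
shift cm before turn [11.73  1.27 -0.51]  after turn [11.72  1.29 -0.5 ]
```

>>> {"method": "jog_arm", "body": {"targets": [[0,0,0,2,0,0,5.5],[0,0,0,2,0,0,5.5],[0,0,0,0,0,0,5.5]]}}

```text
time: 15.02
position: [0.5211, 0.3656, 0.107]
tool_rot: [0.304, 1.551, -0.309]
ft_force: [-0.5, 0.1, -2.1]
grip_width: 0.634
```

```bash
python3 -c "
from h import *
plan(.5218,.3851,.032,-22)"
```

```text
t=15.03 pos [0.5211 0.3656 0.107 ] jawyaw -22.4 tilt 0.22 grip 5.51 q7 -0.94
turn(tool,deg) [-0.4  -0.05  0.21]
shift cm before turn [ 7.5   1.85 -0.67]  after turn [ 7.5   1.83 -0.66]
```

>>> {"method": "jog_arm", "body": {"targets": [[0,0,0,0,1.8,-0.7,5.5],[0,0,0,2,0,0,5.5],[0,0,0,1,0,0,5.5]]}}

```text
time: 15.4
position: [0.5209, 0.3875, 0.0769]
tool_rot: [0.303, 1.55, -0.305]
ft_force: [-0.6, -0.1, -2.7]
grip_width: 0.633
```

```bash
python3 -c "
from h import *
plan(.5218,.3851,.032,-22)
cap('side','side5');S=np.load('/tmp/side5.npz')['im']
cv2.imwrite('pics/s5.png',np.clip(cv2.resize(S[90:210,200:350],None,fx=5,fy=5,interpolation=cv2.INTER_CUBIC)[:,:,::-1]*1.1,0,255).astype(np.uint8))"
```

```text
t=15.40 pos [0.5209 0.3875 0.0769] jawyaw -22.2 tilt 0.11 grip 5.5 q7 -0.96
turn(tool,deg) [-0.21 -0.04  0.1 ]
shift cm before turn [ 4.49 -0.18  0.18]  after turn [ 4.49 -0.19  0.17]
```

View pics/s5.png

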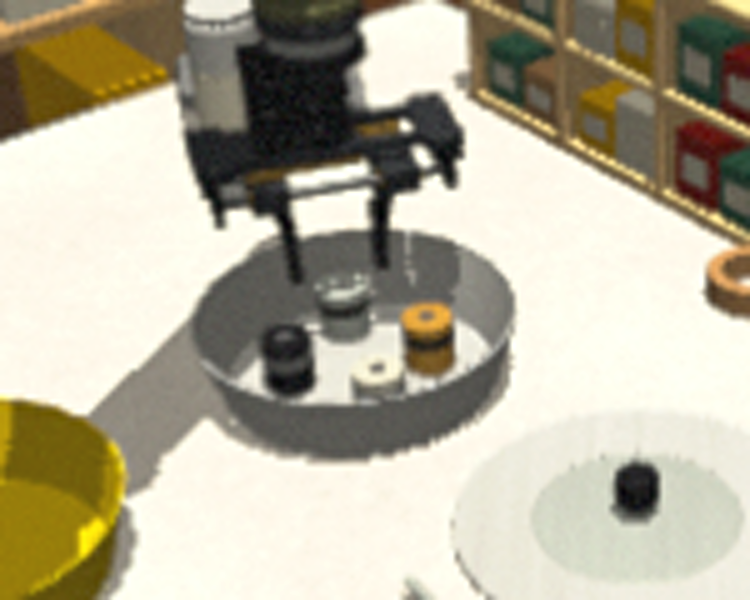

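The fingers straddle the steel sample (343,300 in the crop). Down and grip.

>>> {"method": "jog_arm", "body": {"targets": [[0,0,0,2,-0.1,0.1,5.5],[0,0,0,1.5,0,0,5.5],[0,0,0,1,0,0,5.5],[0,0,0,0,0,0,4.2],[0,0,0,0,0,0,3.2],[0,0,0,0,0,0,3.2],[0,0,0,0,0,0,3.2]], "squeeze": 25}}

```text
time: 16.32
position: [0.5226, 0.3869, 0.0343]
tool_rot: [0.305, 1.549, -0.304]
ft_force: [-0.4, 0.2, -2.2]
grip_width: 0.429
```

>>> {"method": "jog_arm", "body": {"targets": [[0,0,0,-2,0,0,3.2],[0,0,0,-4,0,0,3.2],[0,0,0,-5,0,0,3.2],[0,0,0,-3,-1,0,3.2],[10,0,0,0,0,0,3.2],[10,0,0,0,0,0,3.2],[10,0,0,0,0,0,3.2]]}}

```text
time: 17.2
position: [0.5186, 0.3771, 0.1752]
tool_rot: [0.717, 1.449, -0.715]
ft_force: [0.0, 0.9, -4.1]
grip_width: 0.435
```

```bash
python3 -c "
from h import *
plan(.3968,-.3028,.18,-97.3)"
```

```text
t=17.20 pos [0.5186 0.3771 0.1752] jawyaw -52.6 tilt 0.08 grip 3.78 q7 -1.48
turn(tool,deg) [44.71 -0.05 -0.07]
shift cm before turn [ -0.57 -50.98  46.61]  after turn [-0.48 -3.44 68.98]
```

>>> {"method": "jog_arm", "body": {"targets": [[10,0,0,0,0,0,3.2],[10,0,0,0,0,0,3.2],[10,0,0,0,0,0,3.2],[10,0,0,0,0,0,3.2],[4.7,0,0,0,0,2,3.2],[0,0,0,0,-0.2,4,3.2],[0,0,0,0,-0.3,5.5,3.2],[0,0,0,0,-0.3,5.8,3.2],[0,0,0,0,-0.3,5.8,3.2],[0,0,0,0,-0.3,5.8,3.2]]}}

```text
time: 18.45
position: [0.471, 0.0899, 0.1748]
tool_rot: [1.3, 1.149, -1.296]
ft_force: [0.5, -1.3, -5.2]
grip_width: 0.43
```

>>> {"method": "jog_arm", "body": {"targets": [[0,0,0,0,-0.3,5.8,3.2],[0,0,0,0,-0.3,5.8,3.2],[0,0,0,0,-0.3,5.8,3.2],[0,0,0,0,-0.3,5.8,3.2],[0,0,0,0,-0.3,5.8,3.2],[0,0,0,0,-0.3,5,3.2],[0,0,0,0,-0.2,3.5,3.2],[0,0,0,0,0,1.5,3.2],[0,0,0,0,0,0,3.2]]}}

```text
time: 19.58
position: [0.4036, -0.2943, 0.1743]
tool_rot: [1.301, 1.147, -1.3]
ft_force: [-0.1, -0.3, -4.6]
grip_width: 0.429
```

```bash
python3 -c "
from h import *
plan(.3968,-.3028,.064,-97.3)"
```

```text
t=19.57 pos [ 0.4036 -0.2943  0.1743] jawyaw -97.2 tilt 0.04 grip 3.73 q7 -1.05
turn(tool,deg) [ 0.14  0.01 -0.04]
shift cm before turn [11.03 -0.57  0.93]  after turn [11.03 -0.56  0.93]
```

>>> {"method": "jog_arm", "body": {"targets": [[0,0,0,0,-0.6,0.9,3.2],[0,0,0,3,0,0,3.2],[0,0,0,3,0,0,3.2],[0,0,0,2.5,0,0,3.2],[0,0,0,1.2,0,0,3.2],[0,0,0,0,0,0,3.2]]}}

```text
time: 20.32
position: [0.3969, -0.3006, 0.0764]
tool_rot: [1.298, 1.151, -1.298]
ft_force: [0.8, -0.1, -4.8]
grip_width: 0.432
```

```bash
python3 -c "
from h import *
plan(.3968,-.3028,.0625,-97.3);print(get_state()['ft_force'])"
```

```text
t=20.32 pos [ 0.3969 -0.3006  0.0764] jawyaw -96.9 tilt 0.06 grip 3.76 q7 -0.83
turn(tool,deg) [ 0.38 -0.04  0.05]
shift cm before turn [1.39 0.02 0.22]  after turn [1.39 0.02 0.22]
[ 0.76801133 -0.13912029 -4.8274356 ]
```

>>> {"method": "jog_arm", "body": {"targets": [[0,0,0,0.8,0,0.2,3.2],[0,0,0,0.5,0,0,3.2],[0,0,0,0.1,0,0,3.2],[0,0,0,0,0,0,3.2],[0,0,0,0,0,0,4.4],[0,0,0,0,0,0,5.2],[0,0,0,0,0,0,5.2],[0,0,0,-1.5,0,0,5.2],[0,0,0,-3.5,0,0,5.2],[0,0,0,-4,0,0,5.2]]}}

```text
time: 21.58
position: [0.3965, -0.3033, 0.1539]
tool_rot: [1.298, 1.149, -1.3]
ft_force: [1.8, 1.5, -2.3]
grip_width: 0.595
```

```bash
python3 -c "
from h import *
plan(.5015,-.315,.18,-97.3)
S=cap('side','side6')[0]
cv2.imwrite('pics/s6.png',np.clip(cv2.resize(S[180:340,310:530],None,fx=3.6,fy=3.6,interpolation=cv2.INTER_CUBIC)[:,:,::-1]*1.2,0,255).astype(np.uint8))"
```

```text
t=21.57 pos [ 0.3965 -0.3033  0.1539] jawyaw -97.0 tilt 0.06 grip 5.18 q7 -0.98
turn(tool,deg) [0.3  0.03 0.05]
shift cm before turn [-2.62 10.56 -0.12]  after turn [-2.61 10.56 -0.18]
```

View pics/s6.png

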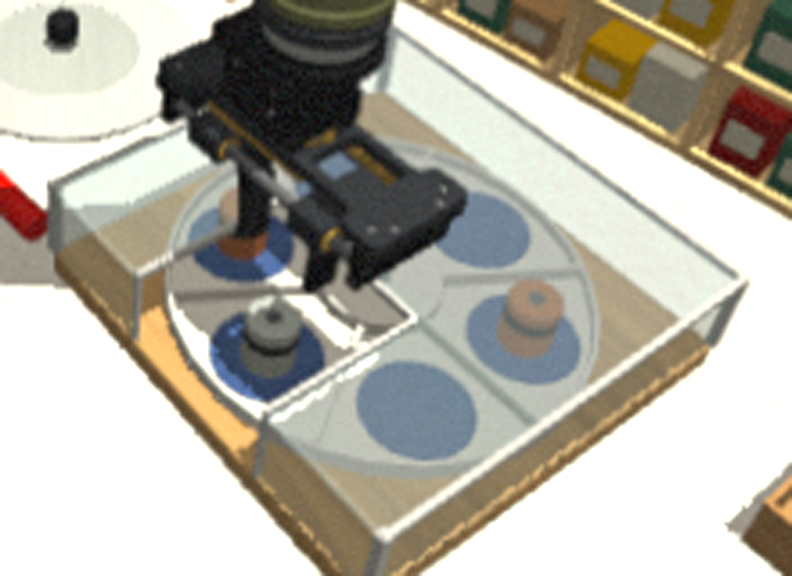

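Steel stands upright at the middle of the front pad. Next I turn the display one click for the next compartment.

>>> {"method": "jog_arm", "body": {"targets": [[0,0,0,-2.5,3,-0.1,6],[0,0,0,0,4.5,-0.1,6],[0,0,0,0,3.1,0,6],[-10,0,0,0,0,0,6],[-10,0,0,0,0,0,6],[-10,0,0,0,0,0,6],[-10,0,0,0,0,0,6],[-10,0,0,0,0,0,6],[-10,0,0,0,0,0,6],[-10,0,0,0,0,0,6]]}}

```text
time: 22.88
position: [0.5024, -0.3141, 0.1783]
tool_rot: [0.364, 1.539, -0.365]
ft_force: [0.3, -0.2, -2.2]
grip_width: 0.689
```

>>> {"method": "jog_arm", "body": {"targets": [[-5,0,0,2,0,0,6],[0,0,0,0,0,0,6]]}}

```text
time: 23.12
position: [0.5016, -0.3134, 0.1569]
tool_rot: [0.302, 1.552, -0.301]
ft_force: [-0.5, 0.8, -1.9]
grip_width: 0.689
```

```bash
python3 -c "
from h import *
plan(.5015,-.315,.123,-22)"
```

```text
t=23.12 pos [ 0.5016 -0.3134  0.1569] jawyaw -22.0 tilt 0.12 grip 6.0 q7 0.33
turn(tool,deg) [-0.02 -0.12 -0.01]
shift cm before turn [ 3.39 -0.15  0.06]  after turn [ 3.39 -0.15  0.05]
```

>>> {"method": "jog_arm", "body": {"targets": [[0,0,0,2.2,-0.1,0,6],[0,0,0,1.2,0,0,6],[0,0,0,0,0,0,4],[0,0,0,0,0,0,3.5],[0,0,0,0,0,0,3.5],[0,0,0,0,0,0,3.5]], "squeeze": 40}}

```text
time: 23.88
position: [0.5014, -0.3147, 0.1242]
tool_rot: [0.302, 1.551, -0.3]
ft_force: [-3.5, 2.7, 4.5]
grip_width: 0.469
```

>>> {"method": "jog_arm", "body": {"targets": [[3,0,0,0,0,0,3.5],[6,0,0,0,0,0,3.5],[8,0,0,0,0,0,3.5],[8,0,0,0,0,0,3.5],[8,0,0,0,0,0,3.5],[8,0,0,0,0,0,3.5],[8,0,0,0,0,0,3.5],[6,0,0,0,0,0,3.5],[4,0,0,0,0,0,3.5],[1,0,0,0,0,0,3.5]]}}

```text
time: 25.12
position: [0.5018, -0.3153, 0.1243]
tool_rot: [1.105, 1.272, -1.105]
ft_force: [-4.5, 1.4, 4.5]
grip_width: 0.471
```

>>> {"method": "jog_arm", "body": {"targets": [[0,0,0,0,0,0,3.5],[0,0,0,0,0,0,6],[0,0,0,0,0,0,6],[0,0,0,-2,0,0,6],[0,0,0,-3,0,0,6],[0,0,0,-2,0,0,6]]}}

```text
time: 25.88
position: [0.5027, -0.3154, 0.196]
tool_rot: [1.105, 1.27, -1.104]
ft_force: [0.4, 0.1, -2.5]
grip_width: 0.688
```

```bash
python3 -c "
from h import *
plan(.4789,.2755,.19,-21)"
```

```text
t=25.88 pos [ 0.5027 -0.3154  0.196 ] jawyaw -81.9 tilt 0.16 grip 5.99 q7 -0.65
turn(tool,deg) [-60.95   0.15  -0.08]
shift cm before turn [  0.53   5.91 -58.84]  after turn [  0.6   54.31 -23.4 ]
```

>>> {"method": "jog_arm", "body": {"targets": [[0,0,0,0,0.2,-2,5.5],[0,0,0,0,0.4,-4,5.5],[0,0,0,0,0.6,-5.7,5.5],[0,0,0,0,0.6,-5.8,5.5],[-5,0,0,0,0.6,-5.8,5.5],[-10,0,0,0,1,-5.7,5.5],[-10,0,0,0,2,-5.4,5.5],[-10,0,0,0,2.8,-5.1,5.5],[-10,0,0,0,3.5,-4.5,5.5],[-10,0,0,0,4,-4,5.5]]}}

```text
time: 27.12
position: [0.47, 0.2073, 0.1946]
tool_rot: [0.366, 1.539, -0.363]
ft_force: [0.8, -0.2, -2.9]
grip_width: 0.628
```

```bash
python3 -c "
from h import *
plan(.4789,.2755,.15,-21);pads('top7')"
```

```text
t=27.12 pos [0.47   0.2073 0.1946] jawyaw -26.6 tilt 0.12 grip 5.47 q7 -0.89
turn(tool,deg) [-5.63  0.04 -0.12]
shift cm before turn [ 4.47  6.49 -2.26]  after turn [ 4.46  6.68 -1.61]
[425.2 143.3] [413 131  26  26 504] [ 0.6062 -0.3293  0.032 ] ang rel window 0.0 -180.0
[392.4 158.6] [381 146  26  25 305] [ 0.5631 -0.2307  0.032 ] ang rel window 1.5 -118.5
[454.4 164.2] [442 152  25  25 489] [ 0.5426 -0.4135  0.032 ] ang rel window 0.0 -240.0
[388.5 193.8] [377 181  25  26 313] [ 0.4606 -0.2158  0.032 ] ang rel window 59.6 -60.4
[455.  199.5] [443 188  22  25 164] [ 0.4391 -0.4106  0.032 ] ang rel window 3.8 -296.2
[419.1 214.7] [406 202  27  27 571] [ 0.3973 -0.303   0.032 ] ang rel window 0.2 0.2
```

View pics/top7.png

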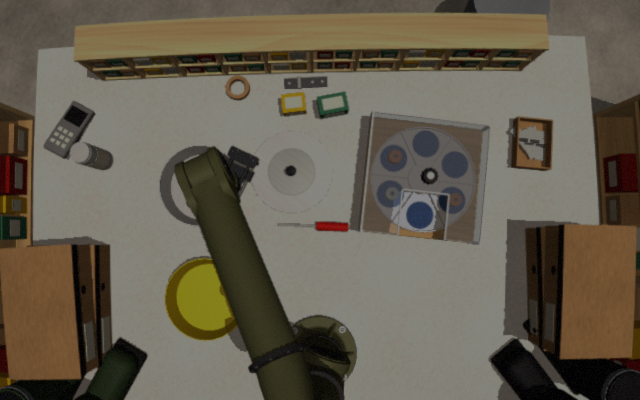

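The display is on its click (0.2°). An empty pad is in front and steel has moved to (388,186). On to white.

>>> {"method": "jog_arm", "body": {"targets": [[-5.6,0,0,1,3,-1,5.5],[0,0,0,2,3,-0.7,5.5],[0,0,0,1.5,0.5,0,5.5],[0,0,0,0,0,0,5.5]]}}

```text
time: 27.68
position: [0.4803, 0.2705, 0.1477]
tool_rot: [0.291, 1.552, -0.295]
ft_force: [0.9, 0.2, -2.2]
grip_width: 0.633
```

```bash
python3 -c "
from h import *
plan(.4789,.2755,.033,-21)
cap('side','side8');S=np.load('/tmp/side8.npz')['im']
cv2.imwrite('pics/s8.png',np.clip(cv2.resize(S[90:210,200:350],None,fx=5,fy=5,interpolation=cv2.INTER_CUBIC)[:,:,::-1]*1.1,0,255).astype(np.uint8))
print([ (proj('side',p+(.046,))-[200,90])*5 for p in [(.4789,.2755),(.4533,.3496),(.5442,.3047)]])"
```

```text
t=27.68 pos [0.4803 0.2705 0.1477] jawyaw -21.4 tilt 0.16 grip 5.51 q7 -0.80
turn(tool,deg) [-0.4  -0.02  0.16]
shift cm before turn [11.47  0.45 -0.31]  after turn [11.47  0.42 -0.32]
[array([374.48308031, 363.72533804]), array([285.66465461, 333.91681807]), array([425.41895449, 313.20342783])]
```

View pics/s8.png

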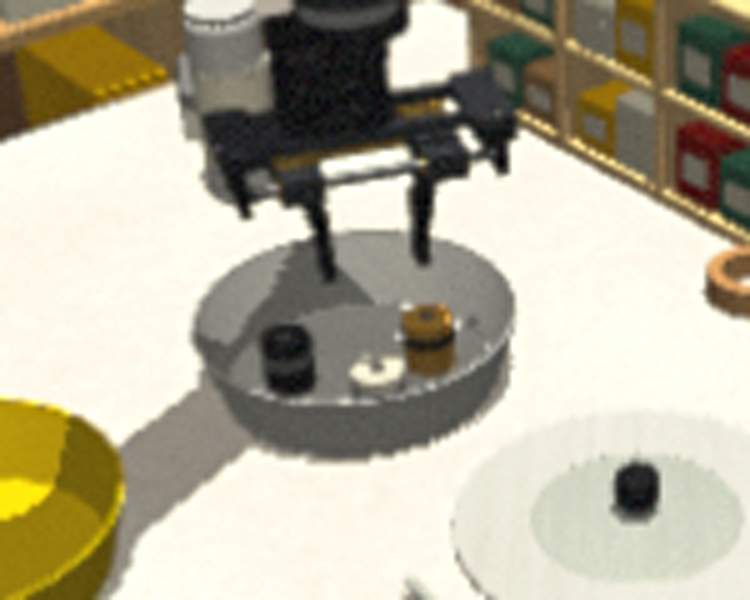

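White is still where it was measured (about 376,368 in the crop, predicted 374,364). Descend and grip.

>>> {"method": "jog_arm", "body": {"targets": [[0,0,0,3,0.4,-0.3,5.5],[0,0,0,3.5,0,0,5.5],[0,0,0,2,0,0,5.5],[0,0,0,0,0,0,5.5]]}}

```text
time: 28.22
position: [0.4791, 0.2754, 0.0631]
tool_rot: [0.292, 1.552, -0.295]
ft_force: [0.3, 0.3, -2.5]
grip_width: 0.629
```

```bash
python3 -c "
from h import *
plan(.4789,.2755,.032,-21)"
```

```text
t=28.23 pos [0.4791 0.2754 0.0631] jawyaw -21.4 tilt 0.11 grip 5.47 q7 -0.73
turn(tool,deg) [-0.43 -0.04  0.1 ]
shift cm before turn [ 3.11  0.01 -0.02]  after turn [ 3.11  0.   -0.02]
```

>>> {"method": "jog_arm", "body": {"targets": [[0,0,0,1.5,0,0,5.5],[0,0,0,1.3,0,0,5.5],[0,0,0,0.2,0,0,5.5],[0,0,0,0,0,0,4.2],[0,0,0,0,0,0,3.2],[0,0,0,0,0,0,3.2],[0,0,0,0,0,0,3.2]], "squeeze": 25}}

```text
time: 29.1
position: [0.4795, 0.2769, 0.0339]
tool_rot: [0.293, 1.551, -0.292]
ft_force: [0.1, -1.2, -1.5]
grip_width: 0.434
```

>>> {"method": "jog_arm", "body": {"targets": [[0,0,0,-2,0,0,3.2],[0,0,0,-4,0,0,3.2],[0,0,0,-5,0,0,3.2],[10,0,0,-3.2,0,0,3.2],[10,0,0,0,0,0,3.2],[10,0,0,0,0,0,3.2],[10,0,0,0,0,0,3.2],[10,0,0,0,0,0,3.2],[10,0,0,0,0,0,3.2],[10,0,0,0,0,0,3.2]]}}

```text
time: 30.35
position: [0.4797, 0.2763, 0.1767]
tool_rot: [1.232, 1.195, -1.23]
ft_force: [-0.2, 1.0, -4.3]
grip_width: 0.43
```

```bash
python3 -c "
from h import *
plan(.3973,-.303,.175,-97.3)"
```

```text
t=30.35 pos [0.4797 0.2763 0.1767] jawyaw -91.7 tilt 0.07 grip 3.74 q7 -2.01
turn(tool,deg) [ 5.59 -0.06 -0.04]
shift cm before turn [ 0.11 -6.51 58.15]  after turn [ 0.17 -0.81 58.51]
```

>>> {"method": "jog_arm", "body": {"targets": [[5.6,0,0,0,0,2.5,3.2],[0,0,0,0,0,4.5,3.2],[0,0,0,0,0,5.7,3.2],[0,0,0,0,-0.1,5.8,3.2],[0,0,0,0,-0.1,5.8,3.2],[0,0,0,0,-0.1,5.8,3.2],[0,0,0,0,-0.1,5.8,3.2],[0,0,0,0,-0.1,5.8,3.2],[0,0,0,0,-0.1,5.8,3.2],[0,0,0,0,-0.1,5,3.2]]}}

```text
time: 31.6
position: [0.4116, -0.245, 0.1769]
tool_rot: [1.301, 1.15, -1.291]
ft_force: [0.3, 2.6, -3.0]
grip_width: 0.429
```

>>> {"method": "jog_arm", "body": {"targets": [[0,0,0,1,-0.1,3.5,3.2],[0,0,0,2.5,0,2,3.2],[0,0,0,2.5,0,0,3.2],[0,0,0,0,0,0,3.2]]}}

```text
time: 32.1
position: [0.4021, -0.2983, 0.1148]
tool_rot: [1.298, 1.151, -1.302]
ft_force: [0.4, -0.4, -4.4]
grip_width: 0.434
```

```bash
python3 -c "
from h import *
plan(.3973,-.303,.062,-97.3)"
```

```text
t=32.10 pos [ 0.4021 -0.2983  0.1148] jawyaw -97.1 tilt 0.21 grip 3.78 q7 -0.89
turn(tool,deg) [ 0.24 -0.01  0.21]
shift cm before turn [ 5.28 -0.4   0.52]  after turn [ 5.28 -0.41  0.52]
```

>>> {"method": "jog_arm", "body": {"targets": [[0,0,0,0.5,-0.4,0.5,3.2],[0,0,0,2,0,0,3.2],[0,0,0,1.5,0,0,3.2],[0,0,0,0.6,0,0,3.2],[0,0,0,0,0,0,3.2]]}}

```text
time: 32.72
position: [0.3992, -0.3028, 0.0696]
tool_rot: [1.298, 1.15, -1.298]
ft_force: [-0.2, 0.1, -3.7]
grip_width: 0.431
```

```bash
python3 -c "
from h import *
plan(.3973,-.303,.062,-97.3)"
```

```text
t=32.73 pos [ 0.3992 -0.3028  0.0696] jawyaw -96.9 tilt 0.01 grip 3.75 q7 -0.79
turn(tool,deg) [ 0.36 -0.    0.  ]
shift cm before turn [ 0.76 -0.18  0.04]  after turn [ 0.76 -0.18  0.04]
```

>>> {"method": "jog_arm", "body": {"targets": [[0,0,0,0.5,-0.2,0,3.2],[0,0,0,0.3,0,0,3.2],[0,0,0,0,0,0,3.2],[0,0,0,0,0,0,4.4],[0,0,0,0,0,0,5.2],[0,0,0,0,0,0,5.2],[0,0,0,-1.5,0,0,5.2],[0,0,0,-3.5,0,0,5.2],[0,0,0,-4,0,0,5.2],[0,0,0,-2.5,0,0,6]]}}

```text
time: 33.98
position: [0.3976, -0.3036, 0.1791]
tool_rot: [1.3, 1.146, -1.297]
ft_force: [0.5, 0.4, -2.3]
grip_width: 0.642
```

```bash
python3 -c "
from h import *
plan(.5015,-.315,.18,-97.3)
S=cap('side','side9')[0]
cv2.imwrite('pics/s9.png',np.clip(cv2.resize(S[180:340,310:530],None,fx=3.6,fy=3.6,interpolation=cv2.INTER_CUBIC)[:,:,::-1]*1.2,0,255).astype(np.uint8))"
```

```text
t=33.98 pos [ 0.3976 -0.3036  0.1791] jawyaw -97.0 tilt 0.17 grip 5.58 q7 -1.03
turn(tool,deg) [ 0.29  0.01 -0.17]
shift cm before turn [-0.06 10.45 -0.14]  after turn [-0.09 10.45 -0.19]
```

View pics/s9.png

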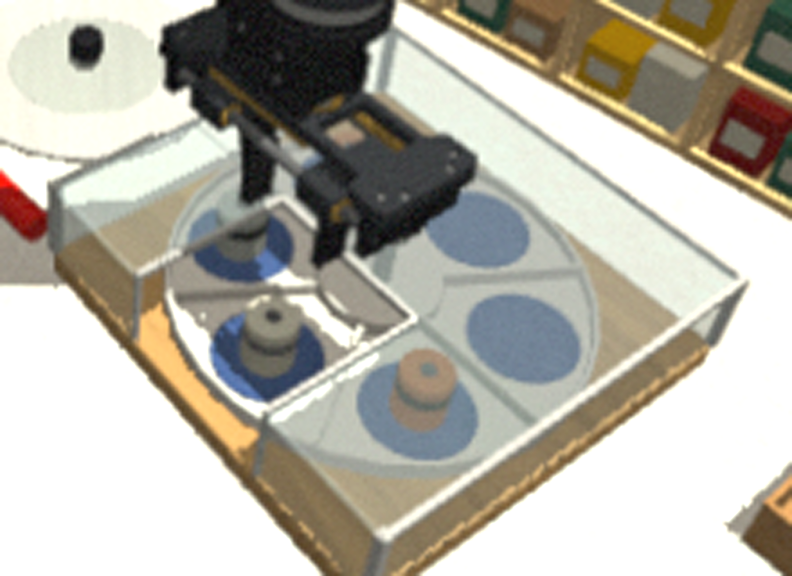

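White stands on the front pad and steel on the one to its left. The lid has been knocked: its knob is now at (85,45) in the crop, where it was at (62,28). I'll re-measure it later. Next is two clicks, past the copper one.

>>> {"method": "jog_arm", "body": {"targets": [[0,0,0,0,3,-0.1,6],[-5,0,0,0,4.5,-0.1,6],[-10,0,0,0,2.8,0,6],[-10,0,0,0,0,0,6],[-10,0,0,0,0,0,6],[-10,0,0,0,0,0,6],[-10,0,0,0,0,0,6],[-10,0,0,0,0,0,6],[-10,0,0,0,0,0,6],[-10,0,0,0,0,0,6]]}}

```text
time: 35.28
position: [0.4996, -0.3108, 0.1765]
tool_rot: [0.159, 1.565, -0.16]
ft_force: [0.2, -0.9, -2.8]
grip_width: 0.693
```

>>> {"method": "jog_arm", "body": {"targets": [[-10,0,0,0,0,0,6],[-10,0,0,0,0,0,6],[-10,0,0,0,0,0,6],[-10,0,0,0,0,0,6],[-10,0,0,0,0,0,6],[-5,0,0,2,0,0,6],[0,0,0,0,0,0,6]]}}

```text
time: 36.15
position: [0.4988, -0.3102, 0.1552]
tool_rot: [-0.585, 1.492, 0.588]
ft_force: [1.0, 0.4, -2.8]
grip_width: 0.691
```

```bash
python3 -c "
from h import *
plan(.5015,-.315,.1235,43)"
```

```text
t=36.15 pos [ 0.4988 -0.3102  0.1552] jawyaw 43.0 tilt 0.17 grip 6.01 q7 1.41
turn(tool,deg) [-0.03 -0.07 -0.15]
shift cm before turn [ 3.17 -0.55 -0.13]  after turn [ 3.17 -0.54 -0.13]
```

>>> {"method": "jog_arm", "body": {"targets": [[0,0,0,0.5,-0.5,-0.1,6],[0,0,0,1.7,0,0,6],[0,0,0,1,0,0,6],[0,0,0,0,0,0,4],[0,0,0,0,0,0,3.5],[0,0,0,0,0,0,3.5],[0,0,0,0,0,0,3.5]], "squeeze": 40}}

```text
time: 37.02
position: [0.5017, -0.316, 0.1248]
tool_rot: [-0.588, 1.491, 0.586]
ft_force: [-3.5, -2.8, -2.3]
grip_width: 0.473
```

>>> {"method": "jog_arm", "body": {"targets": [[3,0,0,0,0,0,3.5],[6,0,0,0,0,0,3.5],[8,0,0,0,0,0,3.5],[8,0,0,0,0,0,3.5],[8,0,0,0,0,0,3.5],[8,0,0,0,0,0,3.5],[8,0,0,0,0,0,3.5],[8,0,0,0,0,0,3.5],[8,0,0,0,0,0,3.5],[8,0,0,0,0,0,3.5]]}}

```text
time: 38.28
position: [0.5006, -0.3162, 0.1248]
tool_rot: [0.411, 1.534, -0.414]
ft_force: [-6.3, -2.4, -0.7]
grip_width: 0.472
```

>>> {"method": "jog_arm", "body": {"targets": [[8,0,0,0,0,0,3.5],[8,0,0,0,0,0,3.5],[8,0,0,0,0,0,3.5],[8,0,0,0,0,0,3.5],[7,0,0,0,0,0,3.5],[5,0,0,0,0,0,3.5],[3,0,0,0,0,0,3.5],[0,0,0,0,0,0,3.5],[0,0,0,0,0,0,3.5]]}}

```text
time: 39.4
position: [0.5002, -0.3156, 0.1248]
tool_rot: [1.041, 1.311, -1.043]
ft_force: [-7.6, -0.8, 1.9]
grip_width: 0.47
```

```bash
python3 -c "
from h import *
plan(.5015,-.315,.1235,43)"
```

```text
t=39.40 pos [ 0.5002 -0.3156  0.1248] jawyaw -77.1 tilt 0.20 grip 4.09 q7 -0.48
turn(tool,deg) [5.993e+01 1.000e-02 2.100e-01]
shift cm before turn [ 0.13  0.14 -0.03]  after turn [ 0.13  0.05 -0.14]
```

>>> {"method": "jog_arm", "body": {"targets": [[0,0,0,0,0,0,6],[0,0,0,0,0,0,6],[0,0,0,-2,0,0,6],[0,0,0,-3,0,0,6],[0,0,0,-2,0.3,-2,6],[0,0,0,0,0.7,-4.5,5.5],[0,0,0,0,0.9,-5.7,5.5],[0,0,0,0,0.9,-5.8,5.5],[0,0,0,0,0.9,-5.8,5.5],[0,0,0,0,0.9,-5.8,5.5]]}}

```text
time: 40.65
position: [0.4809, -0.0142, 0.1961]
tool_rot: [1.043, 1.308, -1.036]
ft_force: [0.6, 1.5, -3.0]
grip_width: 0.633
```

>>> {"method": "jog_arm", "body": {"targets": [[0,0,0,0,0.9,-5.8,5.5],[0,0,0,0,0.9,-5.8,5.5],[0,0,0,0,0.9,-5.8,5.5],[0,0,0,0,0.9,-5.8,5.5],[0,0,0,1,0.9,-5.5,5.5],[0,0,0,2,0.7,-4.5,5.5],[0,0,0,1.5,0.3,-2,5.5],[0,0,0,0,0,0,5.5]]}}

```text
time: 41.65
position: [0.4538, 0.3407, 0.1495]
tool_rot: [1.036, 1.309, -1.038]
ft_force: [0.3, 0.4, -2.6]
grip_width: 0.634
```

```bash
python3 -c "
from h import *
plan(.4533,.3496,.033,-77)
pads('top10')
cap('side','side10');S=np.load('/tmp/side10.npz')['im']
cv2.imwrite('pics/s10.png',np.clip(cv2.resize(S[90:240,200:350],None,fx=4,fy=4,interpolation=cv2.INTER_CUBIC)[:,:,::-1]*1.1,0,255).astype(np.uint8))"
```

```text
t=41.65 pos [0.4538 0.3407 0.1495] jawyaw -76.8 tilt 0.07 grip 5.52 q7 -1.87
turn(tool,deg) [0.23 0.06 0.03]
shift cm before turn [11.65  0.16 -0.89]  after turn [11.65  0.15 -0.88]
[424.3 144.2] [413 131  26  25 296] [ 0.6037 -0.3263  0.032 ] ang rel window 1.5 -178.5
[392.6 158.4] [381 145  26  26 312] [ 0.5637 -0.2313  0.032 ] ang rel window 1.1 -118.9
[452.8 165. ] [442 152  25  26 271] [ 0.5404 -0.4086  0.032 ] ang rel window 59.9 -240.1
[388.4 193.9] [378 181  23  26 295] [ 0.4601 -0.2153  0.032 ] ang rel window 59.7 -60.3
[455.1 199.7] [443 188  22  26 323] [ 0.4384 -0.411   0.032 ] ang rel window 3.6 -296.4
[419.  214.7] [406 202  27  27 570] [ 0.3974 -0.3026  0.032 ] ang rel window 0.0 0.0
```

View pics/s10.png

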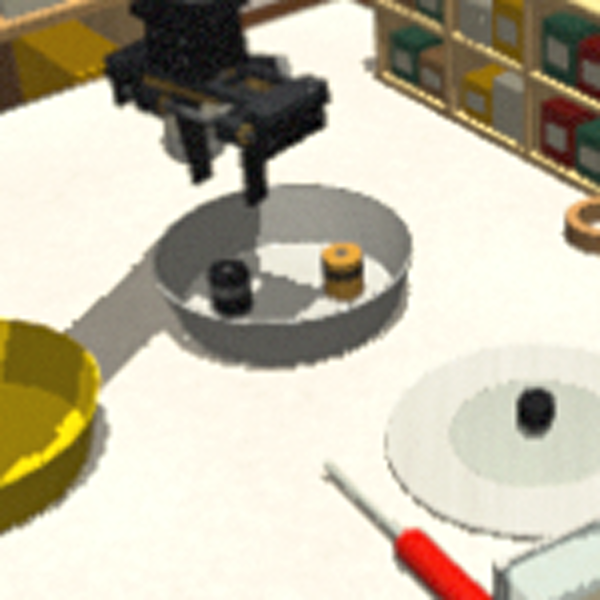

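View pics/top10.png

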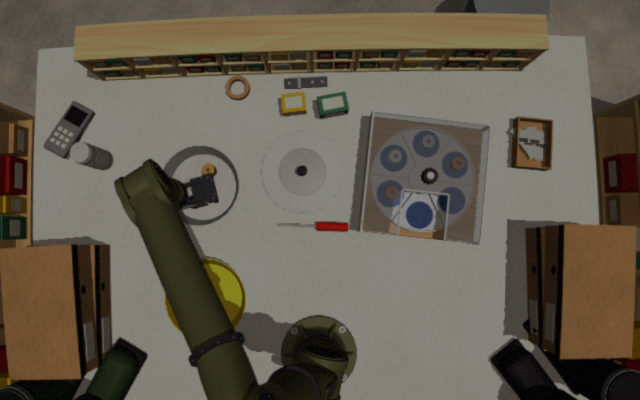

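Black and brass are unmoved and the display is at 0.0° with an empty pad in front. The lid is flat at (301,171) in the top view. Picking up black.

>>> {"method": "jog_arm", "body": {"targets": [[0,0,0,3,0.1,-0.9,5.5],[0,0,0,3.5,0,0,5.5],[0,0,0,2,0,0,5.5],[0,0,0,0,0,0,5.5]]}}

```text
time: 42.25
position: [0.4536, 0.3467, 0.0643]
tool_rot: [1.04, 1.308, -1.042]
ft_force: [0.1, -0.3, -3.0]
grip_width: 0.634
```

```bash
python3 -c "
from h import *
plan(.4533,.3496,.032,-77)"
```

```text
t=42.25 pos [0.4536 0.3467 0.0643] jawyaw -77.0 tilt 0.09 grip 5.51 q7 -1.82
turn(tool,deg) [-0.04  0.06  0.07]
shift cm before turn [ 3.23  0.04 -0.29]  after turn [ 3.23  0.04 -0.28]
```

>>> {"method": "jog_arm", "body": {"targets": [[0,0,0,1.5,0,-0.3,5.5],[0,0,0,1.3,0,0,5.5],[0,0,0,0.4,0,0,5.5],[0,0,0,0,0,0,4.2],[0,0,0,0,0,0,3.2],[0,0,0,0,0,0,3.2],[0,0,0,0,0,0,3.2]], "squeeze": 25}}

```text
time: 43.12
position: [0.4531, 0.3514, 0.033]
tool_rot: [1.04, 1.308, -1.039]
ft_force: [0.7, 0.3, -2.6]
grip_width: 0.429
```

>>> {"method": "jog_arm", "body": {"targets": [[0,0,0,-2,0,0,3.2],[0,0,0,-4,0,0,3.2],[0,0,0,-5,0,0,3.2],[10,0,0,-3.2,0,0,3.2],[10,0,0,0,0,0,3.2],[0,0,0,0,0,0,3.2]]}}

```text
time: 43.88
position: [0.453, 0.3509, 0.1758]
tool_rot: [1.298, 1.151, -1.296]
ft_force: [0.9, 0.4, -4.2]
grip_width: 0.427
```

```bash
python3 -c "
from h import *
plan(.3973,-.303,.175,-97.3)"
```

```text
t=43.88 pos [0.453  0.3509 0.1758] jawyaw -96.9 tilt 0.08 grip 3.72 q7 -2.23
turn(tool,deg) [ 0.44 -0.07 -0.03]
shift cm before turn [ 0.    2.28 65.59]  after turn [ 0.08  2.78 65.57]
```

>>> {"method": "jog_arm", "body": {"targets": [[0,0,0,0,0.8,2.5,3.2],[0,0,0,0,1.2,4.5,3.2],[0,0,0,0,1.3,5.6,3.2],[0,0,0,0,1.3,5.7,3.2],[0,0,0,0,1.3,5.7,3.2],[0,0,0,0,1.3,5.7,3.2],[0,0,0,0,0,5.8,3.2],[0,0,0,0,-0.9,5.7,3.2],[0,0,0,0,-0.9,5.7,3.2],[0,0,0,0,-0.9,5.7,3.2]]}}

```text
time: 45.12
position: [0.4318, -0.1792, 0.1739]
tool_rot: [1.298, 1.152, -1.296]
ft_force: [1.3, -0.0, -3.4]
grip_width: 0.425
```

>>> {"method": "jog_arm", "body": {"targets": [[0,0,0,0,-0.9,5.5,3.2],[0,0,0,1,-0.8,4.5,3.2],[0,0,0,2.5,0,2.5,3.2],[0,0,0,2.5,0,0.5,3.2],[0,0,0,0,0,0,3.2]]}}

```text
time: 45.75
position: [0.3978, -0.3042, 0.1128]
tool_rot: [1.297, 1.153, -1.304]
ft_force: [-0.9, 0.2, -4.0]
grip_width: 0.433
```

```bash
python3 -c "
from h import *
plan(.3973,-.303,.062,-97.3)"
```

```text
t=45.75 pos [ 0.3978 -0.3042  0.1128] jawyaw -97.1 tilt 0.33 grip 3.76 q7 -0.87
turn(tool,deg) [ 0.23 -0.01  0.33]
shift cm before turn [ 5.08 -0.04 -0.11]  after turn [ 5.08 -0.07 -0.11]
```

>>> {"method": "jog_arm", "body": {"targets": [[0,0,0,0.5,0,-0.1,3.2],[0,0,0,2,0,0,3.2],[0,0,0,1.5,0,0,3.2],[0,0,0,0.6,0,0,3.2],[0,0,0,0,0,0,3.2]]}}

```text
time: 46.38
position: [0.4014, -0.3024, 0.0686]
tool_rot: [1.298, 1.15, -1.298]
ft_force: [-0.4, -0.2, -3.1]
grip_width: 0.434
```

```bash
python3 -c "
from h import *
plan(.3973,-.303,.061,-97.3)"
```

```text
t=46.38 pos [ 0.4014 -0.3024  0.0686] jawyaw -96.9 tilt 0.01 grip 3.78 q7 -0.79
turn(tool,deg) [ 0.37 -0.01  0.01]
shift cm before turn [ 0.76 -0.4   0.11]  after turn [ 0.76 -0.4   0.11]
```

>>> {"method": "jog_arm", "body": {"targets": [[0,0,0,0.4,-0.4,0.1,3.2],[0,0,0,0.4,0,0,3.2],[0,0,0,0,0,0,3.2],[0,0,0,0,0,0,4.4],[0,0,0,0,0,0,5.2],[0,0,0,0,0,0,5.2],[0,0,0,-1.5,0,0,5.2],[0,0,0,-3.5,0,0,5.2],[0,0,0,-4,0,0,5.2],[0,0,0,-2.5,0,0,6]]}}

```text
time: 47.62
position: [0.3978, -0.3041, 0.1781]
tool_rot: [1.3, 1.146, -1.297]
ft_force: [0.9, 0.4, -2.7]
grip_width: 0.649
```

```bash
python3 -c "
from h import *
plan(.5015,-.315,.18,-97.3)
S=cap('side','side11')[0]
cv2.imwrite('pics/s11.png',np.clip(cv2.resize(S[180:340,310:530],None,fx=3.6,fy=3.6,interpolation=cv2.INTER_CUBIC)[:,:,::-1]*1.2,0,255).astype(np.uint8))"
```

```text
t=47.62 pos [ 0.3978 -0.3041  0.1781] jawyaw -97.0 tilt 0.17 grip 5.64 q7 -1.03
turn(tool,deg) [ 0.29  0.01 -0.17]
shift cm before turn [-0.16 10.43 -0.18]  after turn [-0.19 10.43 -0.23]
```

View pics/s11.png

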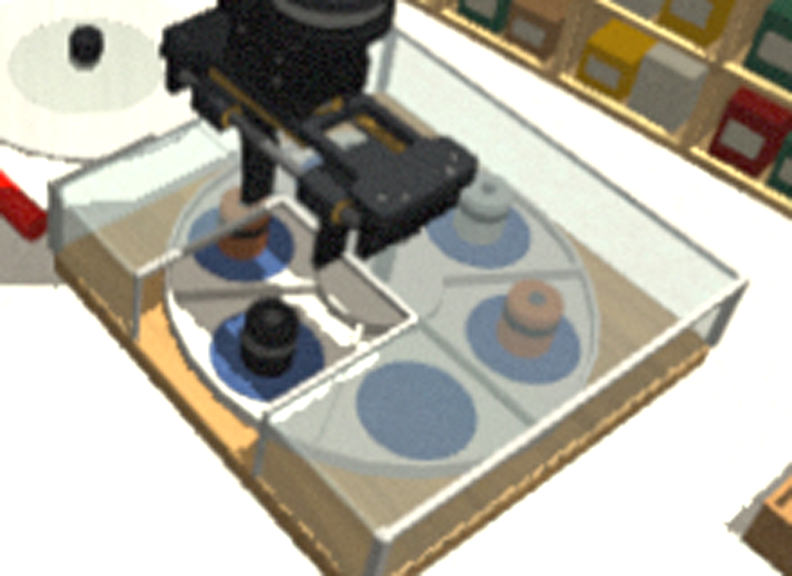

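Black stands at the middle of the front pad, and the last empty pad is next on the right. One more click clockwise.

>>> {"method": "jog_arm", "body": {"targets": [[0,0,0,0,3,-0.1,6],[-5,0,0,0,4.5,-0.1,6],[-10,0,0,0,2.9,-0.2,6],[-10,0,0,0,0,0,6],[-10,0,0,0,0,0,6],[-10,0,0,0,0,0,6],[-10,0,0,0,0,0,6],[-10,0,0,0,0,0,6],[-10,0,0,1,0,0,6],[-5,0,0,1,0,0,6]]}}

```text
time: 48.92
position: [0.501, -0.3093, 0.1554]
tool_rot: [0.23, 1.558, -0.23]
ft_force: [-0.0, 0.5, -3.2]
grip_width: 0.685
```

```bash
python3 -c "
from h import *
plan(.5013,-.315,.1235,-17)"
```

```text
t=48.92 pos [ 0.501  -0.3093  0.1554] jawyaw -16.8 tilt 0.02 grip 5.96 q7 0.42
turn(tool,deg) [0.24 0.02 0.  ]
shift cm before turn [ 3.19 -0.54  0.19]  after turn [ 3.19 -0.53  0.2 ]
```

>>> {"method": "jog_arm", "body": {"targets": [[0,0,0,0.5,-0.5,0.2,6],[0,0,0,1.7,0,0,6],[0,0,0,1,0,0,6],[0,0,0,0,0,0,4],[0,0,0,0,0,0,3.5],[0,0,0,0,0,0,3.5],[0,0,0,0,0,0,3.5]], "squeeze": 40}}

```text
time: 49.8
position: [0.5014, -0.3144, 0.1239]
tool_rot: [0.232, 1.558, -0.232]
ft_force: [-0.9, 0.2, -0.2]
grip_width: 0.473
```

>>> {"method": "jog_arm", "body": {"targets": [[3,0,0,0,0,0,3.5],[6,0,0,0,0,0,3.5],[8,0,0,0,0,0,3.5],[8,0,0,0,0,0,3.5],[8,0,0,0,0,0,3.5],[8,0,0,0,0,0,3.5],[8,0,0,0,0,0,3.5],[6,0,0,0,0,0,3.5],[4,0,0,0,0,0,3.5],[1,0,0,0,0,0,3.5]]}}

```text
time: 51.05
position: [0.5019, -0.3152, 0.1239]
tool_rot: [1.039, 1.306, -1.04]
ft_force: [0.4, -2.0, -2.7]
grip_width: 0.474
```

>>> {"method": "jog_arm", "body": {"targets": [[0,0,0,0,0,0,3.5],[0,0,0,0,0,0,6],[0,0,0,0,0,0,6],[0,0,0,-2,0,0,6],[0,0,0,-3,0,0,6],[0,0,0,-2,0,0,6]]}}

```text
time: 51.8
position: [0.502, -0.315, 0.1961]
tool_rot: [1.04, 1.306, -1.039]
ft_force: [0.5, 0.1, -2.2]
grip_width: 0.688
```

```bash
python3 -c "
from h import *
plan(.5442,.3047,.15,-77)"
```

```text
t=51.80 pos [ 0.502  -0.315   0.1961] jawyaw -77.0 tilt 0.13 grip 5.98 q7 -0.56
turn(tool,deg) [ 0.04  0.06 -0.12]
shift cm before turn [  4.58  18.09 -59.43]  after turn [  4.61  18.05 -59.43]
```

>>> {"method": "jog_arm", "body": {"targets": [[0,0,0,0,0.7,-2.2,5.5],[0,0,0,0,1.3,-4.3,5.5],[0,0,0,0,1.7,-5.5,5.5],[0,0,0,0,1.7,-5.6,5.5],[0,0,0,0,1.7,-5.6,5.5],[0,0,0,0,1.7,-5.6,5.5],[0,0,0,0,1.7,-5.6,5.5],[0,0,0,0,1.7,-5.6,5.5],[0,0,0,0,1.7,-5.6,5.5],[0,0,0,0,1.7,-5.6,5.5]]}}

```text
time: 53.05
position: [0.538, 0.2215, 0.1947]
tool_rot: [1.041, 1.308, -1.038]
ft_force: [1.2, -0.1, -2.3]
grip_width: 0.628
```

>>> {"method": "jog_arm", "body": {"targets": [[0,0,0,1,1.3,-4.4,5.5],[0,0,0,2,0.9,-3,5.5],[0,0,0,1.5,0,-0.8,5.5],[0,0,0,0,0,0,5.5]]}}

```text
time: 53.55
position: [0.5399, 0.3032, 0.1476]
tool_rot: [1.037, 1.308, -1.042]
ft_force: [-0.1, -0.5, -3.0]
grip_width: 0.631
```

```bash
python3 -c "
from h import *
plan(.5442,.3047,.033,-77)
pads('top12')
cap('side','side12');S=np.load('/tmp/side12.npz')['im']
cv2.imwrite('pics/s12.png',np.clip(cv2.resize(S[90:240,200:350],None,fx=4,fy=4,interpolation=cv2.INTER_CUBIC)[:,:,::-1]*1.1,0,255).astype(np.uint8))
print((proj('side',(.5442,.3047,.046))-[200,90])*4)"
```

```text
t=53.55 pos [0.5399 0.3032 0.1476] jawyaw -77.0 tilt 0.17 grip 5.49 q7 -1.65
turn(tool,deg) [0.04 0.1  0.14]
shift cm before turn [11.46  0.48 -0.07]  after turn [11.46  0.45 -0.05]
[424.  144.3] [413 131  26  25 288] [ 0.6032 -0.3256  0.032 ] ang rel window 1.9 -178.1
[392.5 158.7] [381 145  26  26 304] [ 0.5628 -0.2309  0.032 ] ang rel window 1.6 -118.4
[452.8 165.3] [442 152  25  25 284] [ 0.5395 -0.4085  0.032 ] ang rel window 59.5 -240.5
[388.8 193.5] [377 181  25  26 333] [ 0.4612 -0.2167  0.032 ] ang rel window 59.5 -60.5
[454.7 199.5] [443 188  22  25 161] [ 0.439 -0.41   0.032] ang rel window 3.6 -296.4
[419.1 214.7] [406 202  27  27 568] [ 0.3975 -0.303   0.032 ] ang rel window 0.2 0.2
[340.33516359 250.56274226]
```

View pics/s12.png

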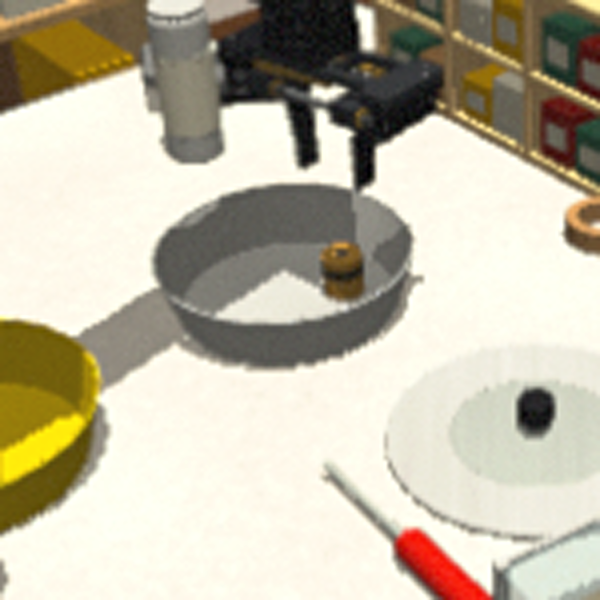

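View pics/top12.png

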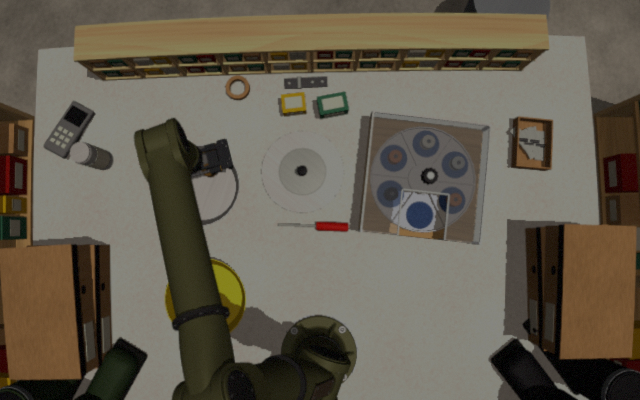

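Brass is where predicted (342,250 in the crop), the display is at 0.2°, and the last empty pad is in front.

>>> {"method": "jog_arm", "body": {"targets": [[0,0,0,3,0.4,-0.1,5.5],[0,0,0,3.5,0,0,5.5],[0,0,0,2,0,0,5.5],[0,0,0,0,0,0,5.5]]}}

```text
time: 54.15
position: [0.5441, 0.3049, 0.0631]
tool_rot: [1.039, 1.308, -1.042]
ft_force: [0.6, 0.6, -2.7]
grip_width: 0.633
```

```bash
python3 -c "
from h import *
plan(.5442,.3047,.032,-77)"
```

```text
t=54.15 pos [0.5441 0.3049 0.0631] jawyaw -77.0 tilt 0.10 grip 5.51 q7 -1.60
turn(tool,deg) [-0.03  0.05  0.09]
shift cm before turn [3.11 0.01 0.02]  after turn [3.11 0.   0.02]
```

>>> {"method": "jog_arm", "body": {"targets": [[0,0,0,1.5,0,0,5.2],[0,0,0,1.3,0,0,5.2],[0,0,0,0.3,0,0,5],[0,0,0,0,0,0,4.2],[0,0,0,0,0,0,3.2],[0,0,0,0,0,0,3.2],[0,0,0,0,0,0,3.2]], "squeeze": 25}}

```text
time: 55.02
position: [0.5447, 0.3067, 0.033]
tool_rot: [1.041, 1.308, -1.039]
ft_force: [0.2, 1.1, -1.7]
grip_width: 0.432
```

>>> {"method": "jog_arm", "body": {"targets": [[0,0,0,-2,0,0,3.2],[0,0,0,-4,0,0,3.2],[0,0,0,-5,0,0,3.2],[10,0,0,-3.2,0,0,3.2],[10,0,0,0,0,0,3.2],[0,0,0,0,0,0,3.2]]}}

```text
time: 55.78
position: [0.5445, 0.306, 0.1757]
tool_rot: [1.298, 1.15, -1.296]
ft_force: [-0.5, -0.1, -5.0]
grip_width: 0.431
```

```bash
python3 -c "
from h import *
plan(.3975,-.303,.175,-97.3)"
```

```text
t=55.77 pos [0.5445 0.306  0.1757] jawyaw -96.9 tilt 0.05 grip 3.75 q7 -1.98
turn(tool,deg) [ 0.44 -0.04 -0.04]
shift cm before turn [ 3.000e-02 -7.320e+00  6.222e+01]  after turn [ 0.07 -6.85 62.28]
```

>>> {"method": "jog_arm", "body": {"targets": [[0,0,0,0,-0.2,2.5,3.2],[0,0,0,0,-0.5,4.5,3.2],[0,0,0,0,-0.6,5.7,3.2],[0,0,0,0,-0.6,5.8,3.2],[0,0,0,0,-0.6,5.8,3.2],[0,0,0,0,-0.6,5.8,3.2],[0,0,0,0,-0.6,5.8,3.2],[0,0,0,0,-0.7,5.8,3.2],[0,0,0,0,-0.7,5.8,3.2],[0,0,0,0,-0.7,5.5,3.2]]}}

```text
time: 57.02
position: [0.4217, -0.2145, 0.1746]
tool_rot: [1.299, 1.153, -1.293]
ft_force: [1.1, -0.7, -4.8]
grip_width: 0.432
```

>>> {"method": "jog_arm", "body": {"targets": [[0,0,0,1,-0.6,5,3.2],[0,0,0,2.5,-0.4,3,3.2],[0,0,0,2.5,0,1,3.2],[0,0,0,0,0,0,3.2]]}}

```text
time: 57.52
position: [0.3993, -0.3014, 0.1129]
tool_rot: [1.296, 1.153, -1.303]
ft_force: [-0.3, 0.3, -4.3]
grip_width: 0.432
```

```bash
python3 -c "
from h import *
plan(.3975,-.303,.061,-97.3)"
```

```text
t=57.52 pos [ 0.3993 -0.3014  0.1129] jawyaw -97.0 tilt 0.32 grip 3.76 q7 -0.88
turn(tool,deg) [0.3  0.03 0.32]
shift cm before turn [ 5.19 -0.13  0.17]  after turn [ 5.19 -0.16  0.18]
```

>>> {"method": "jog_arm", "body": {"targets": [[0,0,0,0.5,-0.3,0.2,3.2],[0,0,0,2,0,0,3.2],[0,0,0,1.5,0,0,3.2],[0,0,0,0.6,0,0,3.2],[0,0,0,0,0,0,3.2]]}}

```text
time: 58.15
position: [0.3988, -0.3024, 0.0686]
tool_rot: [1.298, 1.15, -1.298]
ft_force: [0.4, -0.1, -5.4]
grip_width: 0.435
```

```bash
python3 -c "
from h import *
plan(.3975,-.303,.061,-97.3)"
```

```text
t=58.15 pos [ 0.3988 -0.3024  0.0686] jawyaw -96.9 tilt 0.01 grip 3.78 q7 -0.79
turn(tool,deg) [ 0.38 -0.01  0.  ]
shift cm before turn [ 0.76 -0.12  0.08]  after turn [ 0.76 -0.12  0.08]
```

>>> {"method": "jog_arm", "body": {"targets": [[0,0,0,0.4,-0.1,0.1,3.2],[0,0,0,0.4,0,0,3.2],[0,0,0,0,0,0,3.2],[0,0,0,0,0,0,4.4],[0,0,0,0,0,0,5.2],[0,0,0,0,0,0,5.2],[0,0,0,-1.5,0,0,5.2],[0,0,0,-3.5,0,0,5.2],[0,0,0,-4,0,0,5.2],[0,0,0,-2.5,0,0,6]]}}

```text
time: 59.4
position: [0.3981, -0.3045, 0.1781]
tool_rot: [1.3, 1.146, -1.297]
ft_force: [0.1, 0.1, -3.1]
grip_width: 0.646
```

>>> {"method": "jog_arm", "body": {"targets": [[0,0,0,0,0,-2.5,6],[0,0,0,0,0.7,-4.5,6],[0,0,0,0,1.2,-5.5,6],[0,0,0,0,1.2,-5.5,6],[0,0,0,0,1.2,-4,6],[0,0,0,0,0.7,-2,6],[0,0,0,0,0,0,6]]}}

```text
time: 60.28
position: [0.4767, -0.0712, 0.1759]
tool_rot: [1.296, 1.149, -1.297]
ft_force: [0.2, 0.1, -2.5]
grip_width: 0.69
```

```bash
python3 -c "
from h import *
S=cap('side','side13')[0]
cv2.imwrite('pics/s13.png',np.clip(cv2.resize(S[180:340,310:530],None,fx=3.6,fy=3.6,interpolation=cv2.INTER_CUBIC)[:,:,::-1]*1.2,0,255).astype(np.uint8))
pads('top13');im=np.load('/tmp/top13.npz')['im']
dk=(im.max(2)<60).astype(np.uint8);dk[:,:285]=0;dk[:,318:]=0;dk[:155]=0;dk[188:]=0
n,l,st,ce=cv2.connectedComponentsWithStats(dk)
for i in range(1,n):
  if st[i,4]>20: print(ce[i],st[i],onz('top',*ce[i],.044))
"
```

```text
[424.  144.4] [413 131  26  26 291] [ 0.6028 -0.3256  0.032 ] ang rel window 1.9 -178.1
[392.6 158.6] [381 145  26  26 302] [ 0.5629 -0.2313  0.032 ] ang rel window 1.5 -118.5
[452.9 165.1] [442 152  25  26 285] [ 0.5401 -0.4089  0.032 ] ang rel window 59.8 -240.2
[390.5 193.9] [380 181  22  26 278] [ 0.4601 -0.2216  0.032 ] ang rel window 1.1 -58.9
[454.8 199.6] [443 188  22  25 157] [ 0.4388 -0.41    0.032 ] ang rel window 3.5 -296.5
[418.  214.8] [406 202  27  27 386] [ 0.3974 -0.2998  0.032 ] ang rel window 58.4 -1.6
[308.45320197 174.83251232] [296 164  22  24 406] [0.52010081 0.01485604 0.044     ]
```

View pics/s13.png

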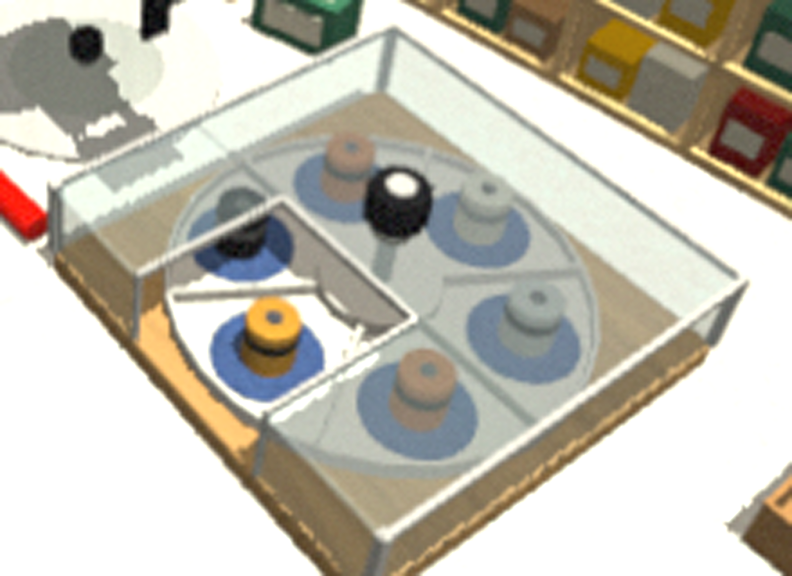

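View pics/top13.png

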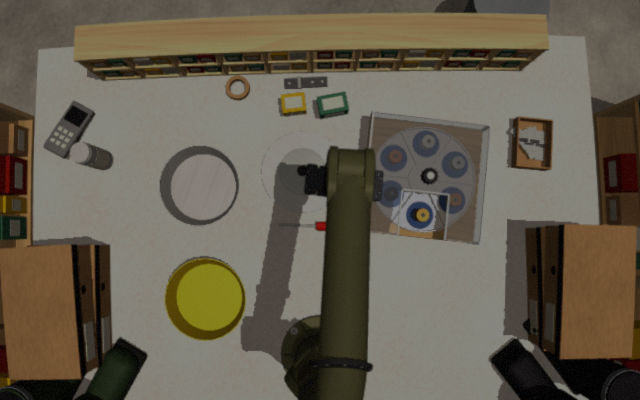

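View pics/top13d.png

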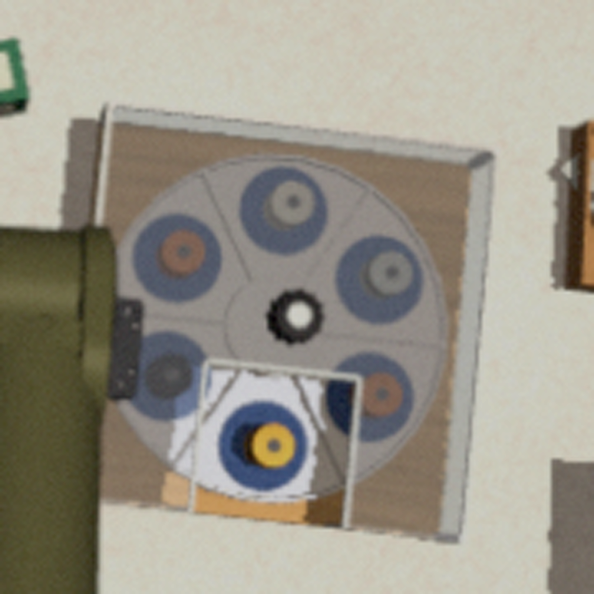

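All four samples stand on separate pads, with brass in front. Now I measure the samples, the pan and the moved lid.

```bash
python3 -c "
from h import *
im=np.load('/tmp/top12.npz')['im']
dk=(im.max(2)<60).astype(np.uint8);dk[:,:285]=0;dk[:,318:]=0;dk[:155]=0;dk[188:]=0
n,l,st,ce=cv2.connectedComponentsWithStats(dk)
for i in range(1,n):
  if st[i,4]>20: print('lid',ce[i],st[i],onz('top',*ce[i],.043))
pads=[(.3975,-.303)]
ax=np.array([.5017,-.3160])
P=[ax+.105*np.array([np.cos(np.radians(172.7+60*k)),np.sin(np.radians(172.7+60*k))]) for k in range(6)]
for nm,(a,b) in dict(brass=(273,446),black=(169,373),steel=(292,202),white=(390,273),cop1=(182,254),cop2=(382,395)).items():
  p=onz('top',340+(a-1)/3.3,80+(b-1)/3.3,.074)[:2]; e=[np.hypot(*(p-q)) for q in P]; print(nm,p.round(4),int(np.argmin(e)),round(min(e)*1000,1))
im=np.load('/tmp/top13.npz')['im'];d=np.load('/tmp/top13.npz')['d']
v,u=np.mgrid[135:240,145:252]
Q=np.array([pt('top',a,b,d[b,a]) for a,b in zip(u.ravel(),v.ravel())])
m=(Q[:,2]>.05)&(Q[:,2]<.075)
mk=m.reshape(u.shape).astype(np.uint8)
cs,_=cv2.findContours(mk,cv2.RETR_EXTERNAL,cv2.CHAIN_APPROX_NONE);c=max(cs,key=cv2.contourArea)
e=cv2.fitEllipse(cv2.convexHull(c));print(e,onz('top',e[0][0]+145,e[0][1]+135,.060))
plan(.53,.04,.15,-77)
"
```

```text
lid [301.07058824 170.38823529] [296 166  11  10  85] [0.53361478 0.0358268  0.043     ]
brass [ 0.3958 -0.3042] 0 2.3
black [ 0.4605 -0.2167] 5 2.5
steel [ 0.606  -0.3291] 3 0.3
white [ 0.5425 -0.4124] 2 0.5
cop1 [ 0.5627 -0.2316] 4 2.8
cop2 [ 0.4371 -0.4007] 1 1.6
((53.75163650512695, 50.08346939086914), (80.09788513183594, 81.34935760498047), 34.312984466552734) [0.49732875 0.32936356 0.06      ]
t=60.38 pos [ 0.4758 -0.0734  0.1757] jawyaw -97.1 tilt 0.05 grip 6.0 q7 -1.61
turn(tool,deg) [-2.01e+01  5.00e-02  2.00e-02]
shift cm before turn [  2.56   3.97 -11.92]  after turn [ 2.57  7.83 -9.83]
```

Every sample is within 3 mm of its pad's centre. The lid knob is at (0.5335, 0.036) and the pan's centre at (0.498, 0.329). Fetching the lid.

>>> {"method": "jog_arm", "body": {"targets": [[-10,0,0,0,0,0,6],[-10.1,0,0,0,0,0,6],[0,0,0,0.5,2.5,-3,6],[0,0,0,1,3.5,-4,6],[0,0,0,1,1.8,-2.5,6],[0,0,0,0,0,0,6]]}}

```text
time: 61.12
position: [0.5305, 0.0392, 0.1499]
tool_rot: [1.036, 1.31, -1.039]
ft_force: [-0.6, -0.2, -2.2]
grip_width: 0.688
```

```bash
python3 -c "
from h import *
plan(.5336,.0358,.034,-77)"
```

```text
t=61.12 pos [0.5305 0.0392 0.1499] jawyaw -76.8 tilt 0.13 grip 5.98 q7 -1.34
turn(tool,deg) [0.22 0.08 0.1 ]
shift cm before turn [11.59  0.24  0.39]  after turn [11.59  0.22  0.4 ]
```

>>> {"method": "jog_arm", "body": {"targets": [[0,0,0,2,0.2,0.4,6],[0,0,0,4,0,0,6],[0,0,0,3.5,0,0,6],[0,0,0,1.5,0,0,6],[0,0,0,0.5,0,0,6],[0,0,0,0,0,0,4],[0,0,0,0,0,0,1.5],[0,0,0,0,0,0,1.5],[0,0,0,0,0,0,1.5]], "squeeze": 40}}

```text
time: 62.25
position: [0.5339, 0.0357, 0.0361]
tool_rot: [1.039, 1.309, -1.037]
ft_force: [-0.5, 0.3, -0.3]
grip_width: 0.338
```

```bash
python3 -c "
from h import *
plan(.498,.329,.16,-77)"
```

```text
t=62.25 pos [0.5339 0.0357 0.0361] jawyaw -76.8 tilt 0.06 grip 2.94 q7 -1.20
turn(tool,deg) [ 0.17 -0.01 -0.06]
shift cm before turn [-12.38   3.2  -29.38]  after turn [-12.39   3.1  -29.39]
```

>>> {"method": "jog_arm", "body": {"targets": [[0,0,0,-1,0,0,1.5],[0,0,0,-3,0,0,1.5],[0,0,0,-4,0,0,1.5],[0,0,0,-3,0.2,-2,1.5],[0,0,0,-1.4,0.5,-4.2,1.5],[0,0,0,0,0.6,-5.3,1.5],[0,0,0,0,0.6,-5.4,1.5],[0,0,0,0,0.6,-5.4,1.5],[0,0,0,0,0.5,-4.5,1.5],[0,0,0,0,0.2,-2.5,1.5]]}}

```text
time: 63.5
position: [0.4966, 0.3309, 0.1594]
tool_rot: [1.036, 1.311, -1.036]
ft_force: [-0.4, -0.5, -5.1]
grip_width: 0.332
```

>>> {"method": "jog_arm", "body": {"targets": [[0,0,0,0,0,0,1.5],[0,0,0,0,0,0,1.5]]}}

```text
time: 63.75
position: [0.4987, 0.3257, 0.1596]
tool_rot: [1.039, 1.307, -1.041]
ft_force: [0.8, 0.3, -4.8]
grip_width: 0.335
```

```bash
python3 -c "
from h import *
plan(.498,.329,.1,-77)"
```

```text
t=63.75 pos [0.4987 0.3257 0.1596] jawyaw -77.0 tilt 0.09 grip 2.91 q7 -1.80
turn(tool,deg) [0.   0.09 0.01]
shift cm before turn [ 5.96  0.   -0.35]  after turn [ 5.96  0.   -0.34]
```

>>> {"method": "jog_arm", "body": {"targets": [[0,0,0,1.5,0,-0.3,1.5],[0,0,0,2,0,0,1.5],[0,0,0,1.2,0,0,1.5],[0,0,0,0.8,0,0,1.5],[0,0,0,0.5,0,0,1.5],[0,0,0,0,0,0,1.5]]}}

```text
time: 64.5
position: [0.4973, 0.331, 0.0994]
tool_rot: [1.038, 1.309, -1.039]
ft_force: [0.4, 1.1, -5.0]
grip_width: 0.333
```

```bash
python3 -c "
from h import *
plan(.498,.329,.091,-77);print(get_state()['ft_force'])"
```

```text
t=64.50 pos [0.4973 0.331  0.0994] jawyaw -76.9 tilt 0.01 grip 2.9 q7 -1.77
turn(tool,deg) [0.15 0.01 0.01]
shift cm before turn [0.84 0.02 0.21]  after turn [0.84 0.02 0.21]
[ 0.40449276  1.12601692 -5.00137388]
```

>>> {"method": "jog_arm", "body": {"targets": [[0,0,0,0.3,0,0.2,1.5],[0,0,0,0.3,0,0,1.5],[0,0,0,0.2,0,0,1.5],[0,0,0,0,0,0,1.5]]}}

```text
time: 65.0
position: [0.4977, 0.3292, 0.0916]
tool_rot: [1.039, 1.309, -1.038]
ft_force: [-0.5, 1.1, -5.2]
grip_width: 0.336
```

```bash
python3 -c "
from h import *
plan(.498,.329,.091,-77);print(get_state()['ft_force'])"
```

```text
t=65.00 pos [0.4977 0.3292 0.0916] jawyaw -76.8 tilt 0.01 grip 2.92 q7 -1.76
turn(tool,deg) [ 0.16 -0.   -0.01]
shift cm before turn [0.06 0.02 0.02]  after turn [0.06 0.02 0.02]
[-0.50019867  1.14733391 -5.15728279]
```

>>> {"method": "jog_arm", "body": {"targets": [[0,0,0,0.1,0,0,1.5],[0,0,0,0,0,0,3.5],[0,0,0,0,0,0,6],[0,0,0,0,0,0,6],[0,0,0,-2,0,0,6],[0,0,0,-4,0,0,6],[0,0,0,-4,1,3,6],[0,0,0,-2,1,5,6],[0,0,0,0,1,5.5,6],[0,0,0,0,1,5,6]]}}

```text
time: 66.25
position: [0.58, 0.1562, 0.2129]
tool_rot: [1.041, 1.308, -1.036]
ft_force: [-0.4, -0.1, -2.8]
grip_width: 0.691
```

>>> {"method": "jog_arm", "body": {"targets": [[0,0,0,0,0,3,6],[0,0,0,0,0,0,6],[0,0,0,0,0,0,6]]}}

```text
time: 66.62
position: [0.5856, 0.1302, 0.2114]
tool_rot: [1.039, 1.31, -1.036]
ft_force: [0.0, 1.0, -2.7]
grip_width: 0.688
```

```bash
python3 -c "
from h import *
cap('side','side14');pads('top14')
im=np.load('/tmp/top14.npz')['im'];d=np.load('/tmp/top14.npz')['d']
v,u=np.mgrid[130:240,140:252]
P=np.array([pt('top',a,b,d[b,a]) for a,b in zip(u.ravel(),v.ravel())])
kn=(P[:,2]>.085)&(P[:,2]<.12)&(np.hypot(P[:,0]-.5,P[:,1]-.33)<.04);print('knob by depth',P[kn].mean(0),kn.sum())
m=(P[:,2]>.05)&(P[:,2]<.08)&(np.hypot(P[:,0]-.498,P[:,1]-.329)<.11)
A=np.c_[P[m,:2]-[.498,.329],np.ones(m.sum())];print('lid plane',np.linalg.lstsq(A,P[m,2],rcond=None)[0])
dk=(im.max(2)<50).astype(np.uint8)[170:200,180:215];n,l,st,ce=cv2.connectedComponentsWithStats(dk);i=1+np.argmax(st[1:,4]);print(ce[i]+[180,170],onz('top',*(ce[i]+[180,170]),.098))
"
```

```text
[424.1 144.4] [413 131  26  26 293] [ 0.603  -0.3258  0.032 ] ang rel window 1.8 -178.2
[392.5 158.6] [381 146  26  25 301] [ 0.5629 -0.231   0.032 ] ang rel window 1.6 -118.4
[452.8 165.1] [442 152  25  25 284] [ 0.5402 -0.4086  0.032 ] ang rel window 59.8 -240.2
[388.8 193.7] [377 181  24  26 327] [ 0.4608 -0.2165  0.032 ] ang rel window 59.6 -60.4
[455.  199.7] [443 188  22  25 158] [ 0.4384 -0.4106  0.032 ] ang rel window 3.5 -296.5
[418.  214.7] [406 202  27  27 384] [ 0.3975 -0.2997  0.032 ] ang rel window 58.4 -1.6
knob by depth [0.49850256 0.32572253 0.09916259] 81
lid plane [ 0.00074335 -0.00446964  0.06474516]
[196.93975904 183.62650602] [0.49802368 0.32565003 0.098     ]
```

View pics/top14.png

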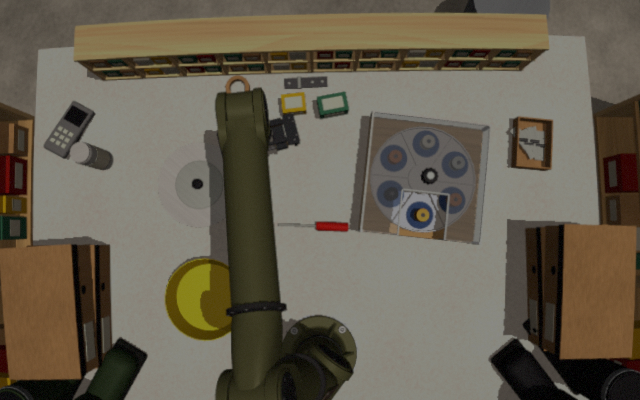

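View pics/side14.png

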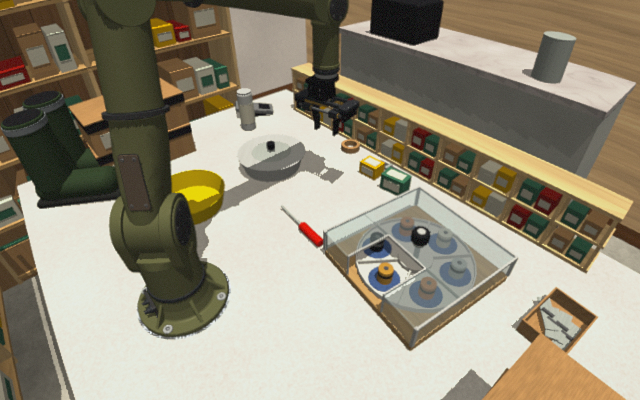

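View pics/top14d.png

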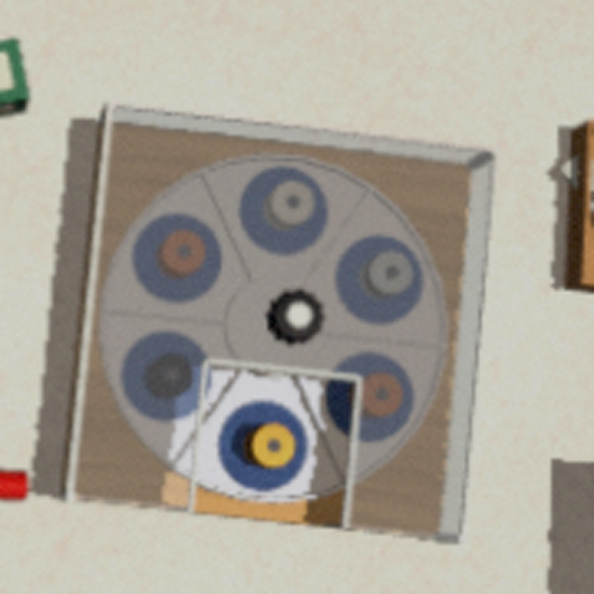

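The lid is level on the pan, with its knob about 3 mm from the pan's centre. The display is on its click with all four samples upright, the bystanders haven't moved, and the arm is clear. Handing in.

```bash
python3 -c "
from bench import close_job
print(close_job())"
```

```text
the job is handed in; nothing more can be done
None
```

All four door-stop samples are standing in the display, the lid is back on the pan, and I handed the job in after about 67 s. `close_job` gave no verdict, so what follows is my own measurement.

- **Samples:** I set out steel, white, black and brass, one to a compartment. The last measurement, taken before the lid went back on, put all four within 3 mm of their pads' centres. The final pictures show them all upright.
- **Display:** It rests on a click, with the pads within 0.5° of the opening where they could be read cleanly. The front pad read −1.6°, but brass partly hides it.
- **Lid:** It is level to within about 0.3° and sits on the pan about 3 mm off centre. The knob's height is within 1 mm of where it started, so the plug is in the pan's mouth.
- **Other things:** The screwdriver and both cartons look unmoved in the pictures, and the arm was clear at the end.

Two things went differently from plan:

- **Turntable offset:** It started about 10° off its click, and stayed off by the same amount after my first 60° turn. It did not swing back by itself, so I turned it 10° by the knob. After that it read 0.0–0.2° at each check until brass covered the front pad.
- **Lid knocked:** The lid was pushed about 3 cm along the counter while I was working. I measured it again before picking it up.

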